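# Turn the table grill's plates smooth side up and stand the tile away

### The arm

A 6-joint arm with a two-finger parallel gripper is mounted at the origin on a cart in front of the work surface, level with it; the furniture and walls round the work are solid. World frame = base frame: x ahead of the robot, y to its left, z up, the work surface at z = 0. Lengths are in m, angles in rad, forces in N, time in s.
With the tool pointing down it reaches from about 0.35 to 0.875 m from the base axis. Payload 4.2 kg.
Tool frame: the origin (TCP) lies at the very end of the fingers, on their centre line; the grasp point (between the pads) lies 19 mm behind it; z points along the fingers, y is the line along which they close (so a half turn about z gives the same grasp; the last joint's range is limited). The gripper opens to 85 mm and grips with 20 to 120 N. Pads are 22 mm wide; open, the fingers measure 114 mm over their backs; the gripper's body (76 mm by 85 mm) begins 54 mm behind the grasp point. The pads swing forward as they close: fully open they stand 13 mm farther back than shut.
Start: joints at [1.538, 0.385, 0.008, 0, -1.194, -0.259], TCP at [0.18, 0.599, 0.231] pointing down, gripper open.
Joint ranges: [-3.14, 3.14], [-1.21, 2.06], [-1.07, 1.41], [-3.16, 2.05], [-2.99, -0.16], [-3.1, 3.1]. Speed limits (rad/s): [2.79, 2.79, 3.14, 3.14, 3.14, 3.14].

### API

Orientations are given as a unit quaternion [x, y, z, w].
In Python, from workcell import * gives the robot as it stands.
- The arm moves only by the tool apply_moves, never from a script. Its argument "series" is text: rows parted by semicolons, each of 6 numbers parted by spaces: the shift along the tool's x, y, z as a fraction of full scale, then the turn, a rotation vector about the tool's x, y, z as a fraction of full scale. A call has exactly 8 rows; each row shifts and turns the commanded pose from where the row before left it, along the tool's axes as they then stand; what a row does not reach is not made up. Full scale, the value 1, is 20 cm for a shift and 8 degrees for a turn. A row lasts 1/10 s, in which the tool goes at most 50 mm and 8.59 degrees, less where a joint would pass 70% of its speed; a pose out of reach is approached as far as the arm can. A call with a number of a shift or a turn outside -1 to 1 is refused whole. A call with a gripper value outside its range is refused whole. "fingers" is the closure, from 0 (fully open) to 1 (shut), set as the call begins (left out, the last holds). The fingers move at their own pace and stop on an object; the grip force is fixed at half the most. Time passes only in rows, so rows that do not move let the fingers close, or fill a call up. It gives the time, the measured TCP pose, the force, the opening and the grip force at its end, in the units of the state.
- state(): the state, without advancing time (a new reading comes with each control period).
- capture(name): name is "scene" or "top" or "wrist"; returns the picture (384x512x3 uint8, blue, green, red); there is no depth.
- calibration(name): a dict with "fx", "fy", "cx", "cy" (pixels), "distortion" ([k1, k2, p1, p2, k3] as OpenCV has them; the pictures are not rectified), "position" and "orientation" of the camera in the world. Camera axes: x right, y down, z forward; pixel columns grow to the right and rows downward; lengths in m; the calibration is good to about 2 mm. A picture is of the moment at which its call begins: read the wrist's pose just before it. calibration takes no time and is no camera call; for the wrist camera it gives the pose at the moment of the call.
- finish_job(): hands the job in; it is judged then, once.
The state is a dict: "time_s": time; "joint_positions": joint angles; "qd": joint speeds; "joint_efforts": joint torques, N m; "tool_pos": TCP position; "orientation": TCP orientation; "wrist_force": force on the tool from outside, world axes, zero at the start; "wrist_torque": the same for the moment, N m; "finger_gap": finger opening in m; "gripper_force": force on a finger pad.
Only numpy, scipy, OpenCV 4.12 (cv2) and the standard library are available. Lean on these libraries where they do the work, as an engineer would, in place of code of your own. Each camera call takes 0.05 s, during which the arm holds its last target. There are 200 camera calls.

### The job

Get the table grill ready for pancakes: turn over each reversible plate that is in it, so that the smooth copper-coloured side faces up, and seat it again fully down on the pins of the same bay (a bay may be empty); after that, press the grill's green power button fully in and let it go. If the stone tile is lying on the trivet, it must be left standing upright on its short edge in the slot of the wooden stand; that slot may also be used to stand a plate while you change your grip. Leave the salt shaker and the coffee cup where they are.

Things in the scene. Friction and masses are not known exactly. Their poses are not given: they have to be found in the camera images.
- grill: Fixed red table grill, x -135 to +95 mm, y +-88 mm; origin on the counter under the middle between its bays; yaw within 0.15 rad; left or right of the stand. Two side rails along x at |y| = 39 to 88 mm, tops 42 mm above the counter; plates lie across them, long axis along y. Between the rails it is open down to 18 mm above the counter (cross bars 29 mm high at x = -131, +91 mm).
- bay_front (a point): Front bay of the grill: its middle at seat height, 42 mm above the counter; axes as grill. A plate fully home has its centre 7 mm above this point. Two brass pins, 10 mm thick, 10 mm high, tapered tips, stand on the rails at x = +12, y = +-46 mm from here.
- bay_rear (a point): Rear bay of the grill: its middle at seat height, 42 mm above the counter; axes as grill. A plate fully home has its centre 7 mm above this point. Two brass pins, 10 mm thick, 10 mm high, tapered tips, stand on the rails at x = +12, y = +-46 mm from here.
- plate_front: Reversible dark steel plate, 60 mm wide (x), 130 long (y), 14 thick (z), 0.15 to 0.31 kg; origin at its centre, +z out of the ribbed face (black ribs), -z out of the smooth face (copper-coloured panel). Two 15 mm through holes at x = +12, y = +-46 mm: it fits the pins either face up, but only with its +x edge on the pin side. Starts seated, ribs up, in the front bay; may be absent.
- plate_rear: Reversible dark steel plate, 60 mm wide (x), 130 long (y), 14 thick (z), 0.15 to 0.31 kg; origin at its centre, +z out of the ribbed face (black ribs), -z out of the smooth face (copper-coloured panel). Two 15 mm through holes at x = +12, y = +-46 mm: it fits the pins either face up, but only with its +x edge on the pin side. Starts seated, ribs up, in the rear bay; may be absent.
- tile: Pale stone tile, 60 mm (x) by 130 mm (y) by 14 mm thick (z), both faces alike, 0.17 to 0.34 kg; origin at its centre. At the start it lies on the trivet, long axis across the two trivet rails; may be absent.
- trivet: Fixed low metal trivet, 130 by 130 mm, yaw within 0.15 rad, origin on the counter under its centre: two rails along x at |y| = 39 to 65 mm, tops 42 mm above the counter; between the rails open down to 14 mm above the counter.
- stand: Loose wooden stand, 0.9 kg, foot 110 mm (x) by 90 mm (y) by 14 mm; origin on the counter under its centre.
- slot (a point): Middle of the floor of the stand's slot, 14 mm above the counter; axes as stand. The slot runs along x, 19 mm wide in y, between walls 44 mm long in x and 45 mm high above its floor, flared for 12 mm more. A plate or tile standing in it on its 60 mm edge has its centre 65 mm above this point, its faces looking along +-y, and leans up to 0.1 rad.
- power (a joint): Travel of the green push button (m): 0 out, 0.006 fully in; spring, 4 N fully in; springs back when released.
- power_top (a point): Centre of the top of the button (24 mm in diameter), which is pressed straight down; it stands on the front end of the grill's rail at grill x = -112 mm, y = -66 mm.
- salt_shaker: Bystander: salt shaker, 44 mm in diameter, 90 mm tall, origin under its centre.
- coffee_cup: Bystander: white coffee cup standing upside down, 59 by 83 by 52 mm, origin under its centre.

How it is judged:
On the way, in this order (a step that is already met when the one before it is completed fails the run):
1. every plate present is seated in its own bay, smooth side up (angle between each of plate_front, plate_rear's own z axis and vertical above 3.08 rad and horizontal distance between plate_front and bay_front below 0.006 m and z of plate_front in the frame of bay_front between 0.004 and 0.0095 m and angle between the y axis of each of plate_front, plate_rear and the y axis of grill, either way round below 0.12 rad and linear speed of each of plate_front, plate_rear below 0.02 m/s and horizontal distance between plate_rear and bay_rear below 0.006 m and z of plate_rear in the frame of bay_rear between 0.004 and 0.0095 m), for 0.3 s.
2. the power button is pressed fully in (value of joint power above 0.0045 m), for 0.05 s.
At the end, for the whole second after the job is handed in: Each plate present is smooth side up on the pins of its own bay (within 6 mm of the middle, at most 2.5 mm above home, within 0.12 rad); the tile, if present, stands on its short edge in the slot within 0.17 rad of upright; the button is out; all at rest (all of step 1 and (angle between tile's own y axis and vertical below 0.17 rad or angle between tile's own y axis and vertical above 2.97 rad) and horizontal distance between tile and slot below 0.03 m and z of tile in the frame of slot between 0.058 and 0.07 m and linear speed of tile below 0.08 m/s and value of joint power below 0.002 m); the robot touches nothing.
It fails at once if the salt shaker is moved more than 3 cm or tipped over (distance of salt_shaker from where it was at the start of the episode above 0.03 m or angle between salt_shaker's own z axis and vertical above 0.5 rad).
It fails at once if the coffee cup is moved more than 3 cm or tipped over (distance of coffee_cup from where it was at the start of the episode above 0.03 m or angle between coffee_cup's own z axis and vertical above 0.5 rad).
Of plate_front, plate_rear, tile only 2 to 3 are there at a start; the rules pass over those that are not, and their reading is None.
At some moment in a run one of stand may be knocked a few centimetres aside while the robot is not near it.
Once in a run the grip may slacken for a moment while it holds something.
It also fails if it takes over 210 s, if anything falls off the work surface, if the arm or the gripper's body presses on something with over 40 N, if the wrist force passes 120 N, or if a joint passes its speed limit or range.

## Working session

There is one attempt and no reset: what is moved stays moved. The work goes in short steps, Python scripts to look and compute and a tool call to move; the robot and the scene stay as the last step left them, time stands still between calls to the robot, and variables do not carry over. Pictures are saved under pics/ and viewed, at most 14 in all, crops included, and the job is handed in when it is done.

Besides the shell and the picture viewer there is one more tool, called as name(argument=value, ...), one argument or row to a line, values as JSON. apply_moves: Moves the arm, as the interface text tells. Shift numbers are shares of 20 cm and turn numbers shares of 8 degrees, none past 1 either way. Its arguments: {"type":"object","properties":{"series":{"type":"string"},"fingers":{"type":"number"}},"required":["series"]}

```bash
mkdir -p pics; ls; python3 - <<'E'
from workcell import *
import cv2
print(state())
for n in("scene","top","wrist"):
    c=calibration(n);print(n,c);cv2.imwrite(f"pics/{n}0.png",capture(n))
a=cv2.imread("pics/scene0.png");b=cv2.imread("pics/top0.png")
E
```

```text
pics
{'time_s': 0.0, 'joint_positions': array([ 1.53759572e+00,  3.85573401e-01,  6.63338181e-03, -5.07368343e-04,
       -1.19400638e+00, -2.58593265e-01]), 'qd': array([-0.00125535, -0.00143806, -0.00092922,  0.00134641, -0.00044438,
        0.00034887]), 'joint_efforts': array([-9.31188515e-04, -3.92287660e+01,  1.88402027e+01,  4.18634310e+00,
       -4.62703363e-03, -4.24563083e-06]), 'tool_pos': array([0.17960973, 0.59802734, 0.23021313]), 'orientation': array([ 9.89361698e-01, -1.45472403e-01, -1.13395926e-04,  1.09473183e-03]), 'wrist_force': array([-0.52437535, -0.08448878,  0.80392616]), 'wrist_torque': array([ 0.01978891, -0.04322184, -0.02994623]), 'gripper_force': 0.0, 'finger_gap': 0.08542346273904851}
scene {'fx': 379.42929115745375, 'fy': 379.42929115745375, 'cx': 249.0444337544769, 'cy': 193.22407471679958, 'distortion': array([0.01837726, 0.        , 0.        , 0.        , 0.        ]), 'position': array([-0.02867864, -0.26666733,  0.68411608]), 'orientation': array([ 0.80495701, -0.47072656,  0.18355715, -0.31107475])}
top {'fx': 497.25904806045656, 'fy': 497.25904806045656, 'cx': 249.1427036642904, 'cy': 190.91843275602915, 'distortion': array([0.03354662, 0.        , 0.        , 0.        , 0.        ]), 'position': array([ 0.19779019, -0.01001874,  1.31247724]), 'orientation': array([-0.69000593,  0.71631708, -0.07638009,  0.07034015])}
wrist {'fx': 285.1910454550661, 'fy': 285.1910454550661, 'cx': 256.28224954736714, 'cy': 194.5112115245685, 'distortion': array([-0.04519937,  0.        ,  0.        ,  0.        ,  0.        ]), 'position': array([0.25588222, 0.57518361, 0.37264715]), 'orientation': array([-0.58865248,  0.79283072,  0.12598703, -0.09505251])}
```

View pics/top0.png

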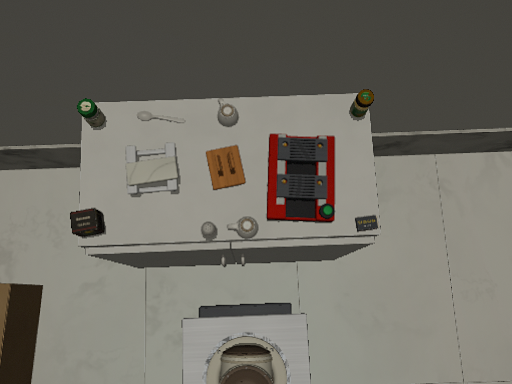

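View pics/scene0.png

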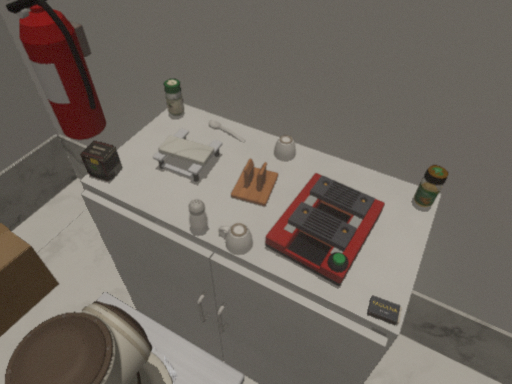

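The top view shows the tile on the trivet near (152,170), the stand near (226,167) and the grill near (301,178). Both plates are ribs up, and the green button is at (327,211). The shaker (208,229) and cup (246,227) are near the front edge. I'll take coarse positions from these, then look with the wrist camera.

```bash
cat > h.py <<'E'
from workcell import *
import numpy as np, cv2
from scipy.spatial.transform import Rotation as R
def world(c,px,z):
    """pixels -> world points on plane z"""
    K=np.array([[c['fx'],0,c['cx']],[0,c['fy'],c['cy']],[0,0,1]])
    p=cv2.undistortPoints(np.float64(px).reshape(-1,1,2),K,c['distortion']).reshape(-1,2)
    d=R.from_quat(c['orientation']).apply(np.c_[p,np.ones(len(p))])
    o=c['position']; return o+d*((z-o[2])/d[:,2])[:,None]
def pix(c,P):
    r=R.from_quat(c['orientation']).inv(); rv=r.as_rotvec(); t=-r.apply(c['position'])
    K=np.array([[c['fx'],0,c['cx']],[0,c['fy'],c['cy']],[0,0,1]])
    return cv2.projectPoints(np.float64(P).reshape(-1,1,3),rv,t,K,c['distortion'])[0].reshape(-1,2)
def ori(yaw,tilt):
    """tool down, closing (tool y) along heading yaw, then tilted about that axis: tilt>0 swings tool z toward left (+y)"""
    y=np.array([np.cos(yaw),np.sin(yaw),0]); z=np.array([0,0,-1.]); x=np.cross(y,z)
    return R.from_rotvec(y*tilt)*R.from_matrix(np.c_[x,y,z])
def go(p,r,n,s=None):
    """equal rows (n) from measured pose (or s=(p,r)) to TCP p, rotation r"""
    if s is None: st=state(); s=(st['tool_pos'],R.from_quat(st['orientation']))
    rel=s[1].inv()*r; w=rel.as_rotvec()/n; d=s[1].inv().apply(np.array(p)-s[0])
    M=sum(R.from_rotvec(w*k).as_matrix() for k in range(n)); v=np.linalg.solve(M,d)
    print(n,'x:',' '.join('%.4f'%a for a in np.r_[v/.2,np.degrees(w)/8]),'' if np.linalg.norm(v)<.05 and np.linalg.norm(w)<.149 else 'TOO FAST')
    return (np.array(p),r)
def snap(name,cam='wrist',crop=None,f=1):
    c=calibration(cam); im=capture(cam)
    cv2.imwrite(f'pics/{name}.png',im); np.save(f'pics/{name}.npy',c,allow_pickle=True)
    return im,c
def load(name): return np.load(f'pics/{name}.npy',allow_pickle=True).item()
E
python3 - <<'E'
from h import *
c=calibration('top')
n=['tile','stand','platef','plater','button','shaker','cup']
for k,p,z in zip(n,[(152,170),(225,167),(302,187),(302,150),(327,211),(208,229),(246,227)],[.056,.014,.056,.056,.06,.09,.05]): print(k,world(c,[p],z)[0])
# view pose: above midpoint of stand / grill
s=go([.47,.05,.36],ori(0.0,0),16)
print(s[1].as_quat(),state()['orientation'])
E
```

```text
tile [0.52741759 0.22438236 0.056     ]
stand [0.53964444 0.03611372 0.014     ]
platef [ 0.467862   -0.16293266  0.056     ]
plater [ 0.56724687 -0.16885637  0.056     ]
button [ 0.40203579 -0.2224213   0.06      ]
shaker [0.36305384 0.07977012 0.09      ]
cup [ 0.36995951 -0.01436493  0.05      ]
16 x: -0.0212 0.2239 -0.0403 0.0006 0.0007 -0.8338 
[0.70710678 0.70710678 0.         0.        ] [ 9.89367663e-01 -1.45433564e-01 -6.15722839e-05  8.37327829e-04]
```

```bash
python3 - <<'E'
import re
s=open('h.py').read()
a=s.index('    y=np.array([np.cos(yaw)');b=s.index('def go')
s=s[:a]+'''    u=np.array([np.cos(yaw),np.sin(yaw),0]); z=np.array([0,0,-1.]); y=-u; x=np.cross(y,z)
    return R.from_rotvec(u*tilt)*R.from_matrix(np.c_[x,y,z])
'''+s[b:]
open('h.py','w').write(s)
E
python3 - <<'E'
from h import *
go([.50,.01,.2],ori(0.0,0),16)
E
```

```text
16 x: 0.2206 0.0403 0.0096 0.0006 -0.0005 0.5725
```

apply_moves(
  series="0.2206 0.0403 0.0096 0 0 0.5725;0.2206 0.0403 0.0096 0 0 0.5725;0.2206 0.0403 0.0096 0 0 0.5725;0.2206 0.0403 0.0096 0 0 0.5725;0.2206 0.0403 0.0096 0 0 0.5725;0.2206 0.0403 0.0096 0 0 0.5725;0.2206 0.0403 0.0096 0 0 0.5725;0.2206 0.0403 0.0096 0 0 0.5725",
)

```text
time_s: 0.95
tool_pos: [0.4383, 0.3559, 0.2155]
orientation: [0.893, -0.451, -0.0, 0.0]
wrist_force: [0.2, 0.3, -0.2]
finger_gap: 0.0856
gripper_force: 0.0
```

apply_moves(
  series="0.2206 0.0403 0.0096 0 0 0.5725;0.2206 0.0403 0.0096 0 0 0.5725;0.2206 0.0403 0.0096 0 0 0.5725;0.2206 0.0403 0.0096 0 0 0.5725;0.2206 0.0403 0.0096 0 0 0.5725;0.2206 0.0403 0.0096 0 0 0.5725;0.2206 0.0403 0.0096 0 0 0.5725;0.2206 0.0403 0.0096 0 0 0.5725",
)

```text
time_s: 1.75
tool_pos: [0.5, 0.0085, 0.2003]
orientation: [-0.706, 0.708, 0.0, -0.0]
wrist_force: [1.2, 0.2, 0.2]
finger_gap: 0.0852
gripper_force: 0.0
```

```bash
python3 - <<'E'
from h import *
im,c=snap('w1'); s=state();print(s['tool_pos'],s['orientation'],s['joint_positions'],s['time_s']); print(c['position'])
cv2.imwrite('pics/w1b.png',cv2.resize(im,(800,600),interpolation=cv2.INTER_CUBIC))
E
```

```text
[0.49775984 0.00396232 0.19981217] [-0.70337848  0.71081275  0.00076355 -0.0018332 ] [ 3.34901859e-01  1.97582185e-01 -3.42884918e-01  2.33620054e-04
 -1.03429588e+00 -3.45535389e-01] 1.8
[ 0.49904558 -0.0718315   0.34264164]
```

View pics/w1b.png

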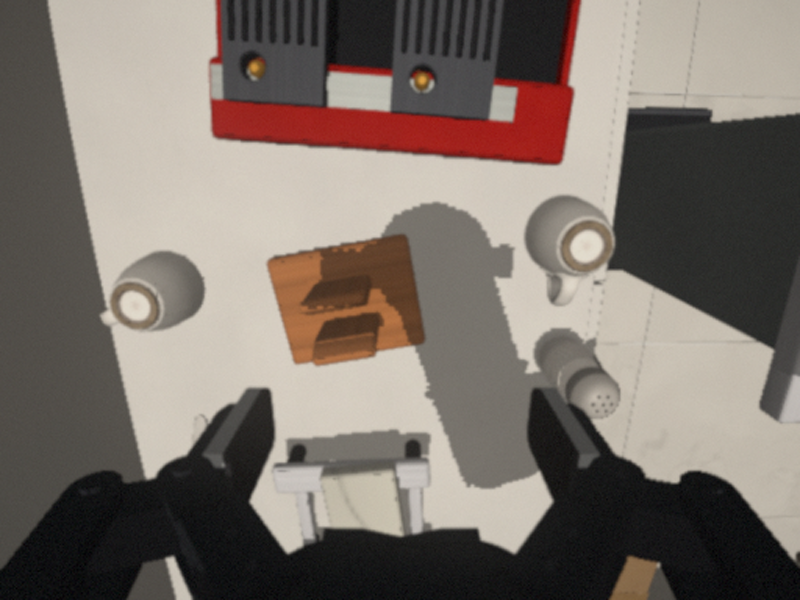

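The stand foot corners (enlarged view) are about (267,260), (407,235), (425,342) and (295,364). Only half of the grill is in view, so I'll move the camera over it.

apply_moves(
  series="0.12 0 0 0 0 0;0.12 0 0 0 0 0;0.12 0 0 0 0 0;0.12 0 0 0 0 0;0 0 0 0 0 0;0 0 0 0 0 0;0 0 0 0 0 0;0 0 0 0 0 0",
)

```text
time_s: 2.6
tool_pos: [0.5003, -0.0849, 0.2006]
orientation: [0.708, -0.707, -0.0, -0.0]
wrist_force: [0.6, -0.3, -0.5]
finger_gap: 0.0855
gripper_force: 0.0
```

```bash
python3 - <<'E'
from h import *
c=load('w1'); P=world(c,np.array([(267,260),(407,235),(425,342),(295,364)])/1.5625,.014);print(P,P.mean(0),np.linalg.norm(np.diff(P,axis=0),axis=1))
# sharper: wall outlines later
im,c=snap('w2'); s=state();print(s['tool_pos'],s['orientation'],s['time_s'])
cv2.imwrite('pics/w2b.png',cv2.resize(im,(800,600),interpolation=cv2.INTER_CUBIC))
E
```

```text
[[ 0.60039338  0.00074246  0.014     ]
 [ 0.49466126 -0.01754039  0.014     ]
 [ 0.48026547  0.0681887   0.014     ]
 [ 0.58593291  0.08727576  0.014     ]] [0.54031326 0.03466663 0.014     ] [0.10730118 0.08692937 0.10737749]
[ 0.50023545 -0.084975    0.20061001] [ 7.07518789e-01 -7.06694533e-01 -2.16709395e-05 -2.10078682e-05] 2.65
```

View pics/w2b.png

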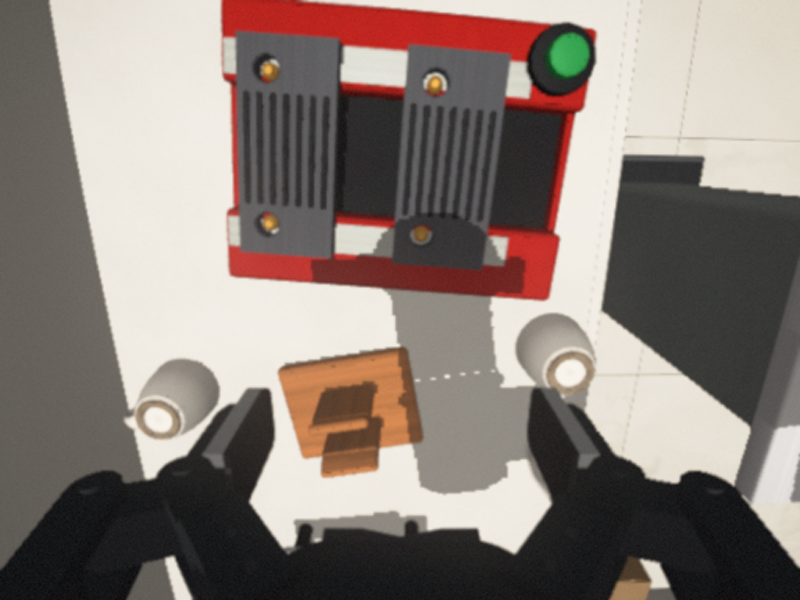

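Plate corners (enlarged view): rear (237,31), (341,38), (333,258), (239,249); front (410,44), (511,53), (482,269), (393,263). The pin tips are at (270,68), (270,224), (435,83) and (421,235), and the button at about (570,55).

```bash
python3 - <<'E'
from h import *
c=load('w2');k=1.5625
W=lambda p,z:world(c,np.array(p)/k,z)
for q in([(237,31),(341,38),(333,258),(239,249)],[(410,44),(511,53),(482,269),(393,263)]):
    P=W(q,.056);print(P[:,:2].round(4).tolist(),P.mean(0).round(4),np.linalg.norm(np.diff(P[[0,1,2,3,0]],axis=0),axis=1).round(4), 'yaw',np.arctan2(*(P[2:].sum(0)-P[:2].sum(0))[[0,1]]))
for q in([(270,68),(270,224)],[(435,83),(421,235)]):
    P=W(q,.052);d=P[1]-P[0];print('pins',P.round(4).tolist(),P.mean(0).round(4),np.linalg.norm(d),'yaw',-np.arctan2(d[0],d[1]))
P=W([(278,368),(405,348),(423,440),(301,458)],.014);print('stand',P.mean(0),np.linalg.norm(np.diff(P,axis=0),axis=1), P.round(4).tolist())
print('button',W([(570,55)],.06))
# rectified crop of plates at z=.056
xs=np.linspace(.64,.34,600);ys=np.linspace(-.28,-.06,440)
g=np.array([[x,y,.052] for y in ys for x in xs]);m=pix(c,g).reshape(440,600,2).astype(np.float32)
im=cv2.remap(cv2.imread('pics/w2.png'),m[...,0],m[...,1],cv2.INTER_CUBIC);cv2.imwrite('pics/w2r.png',im)
E
```

```text
[[0.594, -0.2365], [0.534, -0.232], [0.5441, -0.1028], [0.6057, -0.1089]] [ 0.5695 -0.17    0.056 ] [0.0601 0.1296 0.0619 0.1281] yaw 0.08476123628262601
[[0.4944, -0.2287], [0.4357, -0.2244], [0.4459, -0.0954], [0.5047, -0.0994]] [ 0.4702 -0.162   0.056 ] [0.0588 0.1294 0.059  0.1298] yaw 0.07955917423592376
pins [[0.5774, -0.2172, 0.052], [0.5849, -0.1246, 0.052]] [ 0.5812 -0.1709  0.052 ] 0.09296327897805862 yaw -0.08177692336234599
pins [[0.4792, -0.2085, 0.052], [0.4864, -0.1172, 0.052]] [ 0.4828 -0.1629  0.052 ] 0.0915750828242461 yaw -0.07828818869864466
stand [0.54113774 0.03281629 0.014     ] [0.10553651 0.08844898 0.10921537] [[0.6002, -0.002, 0.014], [0.4962, -0.02, 0.014], [0.4803, 0.067, 0.014], [0.5878, 0.0862, 0.014]]
button [[ 0.40237772 -0.22303651  0.06      ]]
```

View pics/w2r.png

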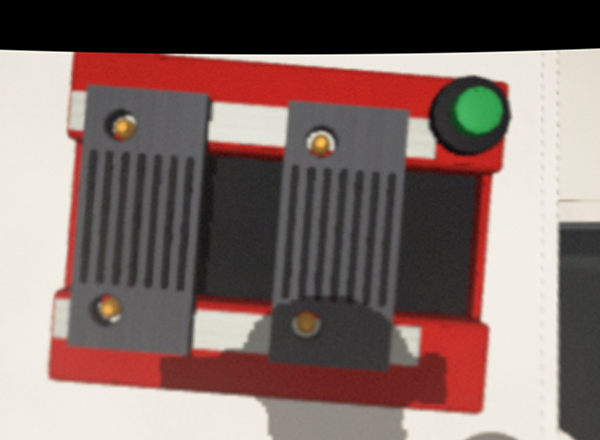

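The grill yaw is -0.081, with bays at rear (0.5693,-0.170) and front (0.4704,-0.162), about 100 mm apart. The stand is at (0.5405,0.0335) with yaw 0.173. Sizes check out against those given. Next I pick up the rear plate with the tool tilted -30°.

```bash
cat >> h.py <<'E'
GY=-.081; REAR=np.array([.5693,-.170,.049]); FRONT=np.array([.4704,-.162,.049])
rad=np.radians
def tcp(C,yaw,tilt,off=np.zeros(3),d=.016):
    r=ori(yaw,rad(tilt)); return np.array(C)+off+d*r.as_matrix()[:,2], r
up=np.array([0,0,1.])
def yh(yaw): return np.array([-np.sin(yaw),np.cos(yaw),0])
E
python3 - <<'E'
from h import *
p,r=tcp(REAR,GY,-30,.008*yh(GY))
s=go(p+.1*up,r,8); s=go(p,r,4,s); print(p)
E
```

```text
8 x: 0.0415 -0.0453 0.0520 -0.0193 0.4685 0.0719 
4 x: -0.0625 -0.0000 0.1083 0.0000 0.0000 0.0000 
[ 0.5693     -0.17        0.03514359]
```

apply_moves(
  series="0.0415 -0.0453 0.052 -0.0193 0.4685 0.0719;0.0415 -0.0453 0.052 -0.0193 0.4685 0.0719;0.0415 -0.0453 0.052 -0.0193 0.4685 0.0719;0.0415 -0.0453 0.052 -0.0193 0.4685 0.0719;0.0415 -0.0453 0.052 -0.0193 0.4685 0.0719;0.0415 -0.0453 0.052 -0.0193 0.4685 0.0719;0.0415 -0.0453 0.052 -0.0193 0.4685 0.0719;0.0415 -0.0453 0.052 -0.0193 0.4685 0.0719",
)

```text
time_s: 3.45
tool_pos: [0.5699, -0.1703, 0.1349]
orientation: [-0.655, 0.71, -0.176, -0.191]
wrist_force: [0.2, 0.5, 0.2]
finger_gap: 0.0855
gripper_force: 0.0
```

```bash
python3 - <<'E'
from h import *
p,r=tcp(REAR,GY,-30,.008*yh(GY))
s=state();print(s['tool_pos'],s['joint_positions'])
s=go(p,r,6)
E
```

```text
[ 0.56993269 -0.17028232  0.13489484] [ 0.18114672  0.43559427 -0.49820549  0.66514897 -0.90453021 -0.75197274]
6 x: -0.0418 0.0006 0.0718 -0.0006 -0.0030 0.0000
```

apply_moves(
  series="-0.042 0.0006 0.072 0 0 0;-0.042 0.0006 0.072 0 0 0;-0.042 0.0006 0.072 0 0 0;-0.042 0.0006 0.072 0 0 0;-0.042 0.0006 0.072 0 0 0;-0.042 0.0006 0.072 0 0 0;0 0 0 0 0 0;0 0 0 0 0 0",
)

```text
time_s: 4.25
tool_pos: [0.5688, -0.17, 0.0352]
orientation: [-0.655, 0.71, -0.175, -0.191]
wrist_force: [0.3, 0.2, -0.2]
finger_gap: 0.0855
gripper_force: 0.0
```

apply_moves(
  series="0 0 0 0 0 0;0 0 0 0 0 0;0 0 0 0 0 0;0 0 0 0 0 0;0 0 0 0 0 0;0 0 0 0 0 0;0 0 0 0 0 0;0 0 0 0 0 0",
  fingers=1,
)

```text
time_s: 5.05
tool_pos: [0.5699, -0.1698, 0.0366]
orientation: [-0.655, 0.71, -0.177, -0.189]
wrist_force: [0.8, 3.6, 6.2]
finger_gap: 0.0587
gripper_force: 65.9
```

apply_moves(
  series="0.022 0 -0.038 0 0 0;0.042 0 -0.072 0 0 0;0.042 0 -0.072 0 0 0;0.042 0 -0.072 0 0 0;0.042 0 -0.072 0 0 0;0.042 0 -0.072 0 0 0;0.042 0 -0.072 0 0 0;0.042 0 -0.072 0 0 0",
)

```text
time_s: 5.85
tool_pos: [0.5671, -0.1709, 0.1604]
orientation: [-0.654, 0.711, -0.174, -0.191]
wrist_force: [-0.1, -0.3, -2.2]
finger_gap: 0.0586
gripper_force: 65.6
```

```bash
python3 - <<'E'
from h import *
s=state();print(s['tool_pos'],s['finger_gap'],s['gripper_force'],s['wrist_force'])
S=np.array([.5405,.0335,.079])
p,r=tcp(S,.173,60,.008*up)
print(p)
s=go(p+.085*up,r,16); s=go(p+.002*up,r,8,s)
im,c=snap('chk','wrist')
cv2.imwrite('pics/chk.png',im)
E
```

```text
[ 0.56707829 -0.1709205   0.16044741] 0.05862352979634123 65.59966206550598 [-0.10321136 -0.2672895  -2.22272362]
[0.53811478 0.04714957 0.079     ]
16 x: -0.0746 0.0067 0.0152 -0.0319 -0.6983 -0.1234 
8 x: 0.0449 -0.0000 0.0259 0.0000 0.0000 0.0000
```

View pics/chk.png

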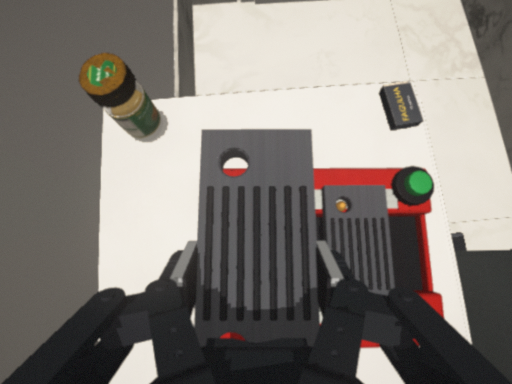

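The plate is gripped squarely, with both holes visible. I'll check the arc of the swing before making it.

```bash
python3 - <<'E'
from h import *
s=state();p=s['tool_pos'];r=R.from_quat(s['orientation'])
q=np.array([-0.0746,0.0067,0.0152,-0.0319,-0.6983,-0.1234])
for i in range(16):
    p=p+r.apply(q[:3]*.2); r=r*R.from_rotvec(np.radians(q[3:]*8))
    if i%3==0: print(i,p.round(3))
E
```

```text
0 [ 0.568 -0.159  0.153]
3 [ 0.566 -0.12   0.131]
6 [ 0.562 -0.075  0.12 ]
9 [ 0.556 -0.03   0.123]
12 [0.549 0.012 0.139]
15 [0.54  0.047 0.167]
```

```bash
python3 - <<'E'
from h import *
S=np.array([.5405,.0335,.079])
p,r=tcp(S,.173,60,.008*up)
p2,r2=tcp([.556,-.07,.18],.05,15)
s=go(p2,r2,8); s=go(p+.085*up,r,8,s)
E
```

```text
8 x: -0.0659 0.0098 -0.0126 0.0133 -0.7011 -0.1213 
8 x: -0.0600 0.0037 0.0420 -0.0688 -0.7022 -0.0896
```

apply_moves(
  series="-0.0659 0.0098 -0.0126 0.0133 -0.7011 -0.1213;-0.0659 0.0098 -0.0126 0.0133 -0.7011 -0.1213;-0.0659 0.0098 -0.0126 0.0133 -0.7011 -0.1213;-0.0659 0.0098 -0.0126 0.0133 -0.7011 -0.1213;-0.0659 0.0098 -0.0126 0.0133 -0.7011 -0.1213;-0.0659 0.0098 -0.0126 0.0133 -0.7011 -0.1213;-0.0659 0.0098 -0.0126 0.0133 -0.7011 -0.1213;-0.0659 0.0098 -0.0126 0.0133 -0.7011 -0.1213",
)

```text
time_s: 6.7
tool_pos: [0.5543, -0.0648, 0.161]
orientation: [0.718, -0.683, -0.098, -0.09]
wrist_force: [-1.2, -0.4, -2.7]
finger_gap: 0.0586
gripper_force: 65.6
```

apply_moves(
  series="-0.06 0.0037 0.042 -0.0688 -0.7022 -0.0896;-0.06 0.0037 0.042 -0.0688 -0.7022 -0.0896;-0.06 0.0037 0.042 -0.0688 -0.7022 -0.0896;-0.06 0.0037 0.042 -0.0688 -0.7022 -0.0896;-0.06 0.0037 0.042 -0.0688 -0.7022 -0.0896;-0.06 0.0037 0.042 -0.0688 -0.7022 -0.0896;-0.06 0.0037 0.042 -0.0688 -0.7022 -0.0896;-0.06 0.0037 0.042 -0.0688 -0.7022 -0.0896",
)

```text
time_s: 7.5
tool_pos: [0.5372, 0.0473, 0.1604]
orientation: [0.662, -0.557, -0.385, -0.321]
wrist_force: [-0.4, 0.1, -2.6]
finger_gap: 0.0585
gripper_force: 65.7
```

```bash
python3 - <<'E'
from h import *
s=state();print(s['tool_pos'],s['finger_gap'],s['joint_positions'],s['wrist_force'])
S=np.array([.5405,.0335,.079])
p,r=tcp(S,.173,60,.008*up)
print(p); go(p+.085*up,r,2); go(p+.002*up,r,8)
a=capture('top');b=capture('scene'); np.save('pics/t.npy',calibration('top'),allow_pickle=True)
im=np.hstack([cv2.resize(a[110:230,170:290],(400,400),interpolation=cv2.INTER_CUBIC),cv2.resize(b[110:270,190:350],(400,400),interpolation=cv2.INTER_CUBIC)])
cv2.imwrite('pics/pl1.png',im)
E
```

```text
[0.53724312 0.04728924 0.16041119] 0.05853061943782873 [-0.18983292  0.58333982  0.05747317 -0.94557145 -1.58948383  0.62532155] [-0.35327701  0.13016782 -2.55582457]
[0.53811478 0.04714957 0.079     ]
2 x: -0.0074 -0.0021 -0.0051 0.0071 0.0135 -0.0127 
8 x: 0.0431 -0.0006 0.0246 0.0018 0.0034 -0.0032
```

View pics/pl1.png

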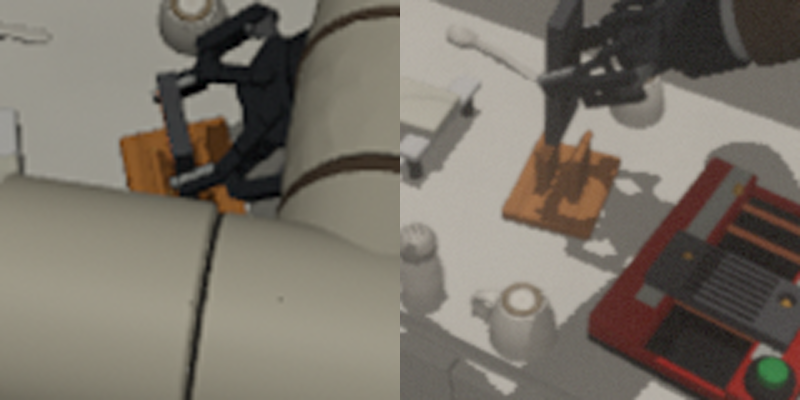

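The stand is where it was, and the plate is over the slot: its upper edge runs (220,132) to (225,160) in the full top image. I'm lowering it.

apply_moves(
  series="0.043 -0.0006 0.0246 0 0.0034 -0.0032;0.043 -0.0006 0.0246 0 0.0034 -0.0032;0.043 -0.0006 0.0246 0 0.0034 -0.0032;0.043 -0.0006 0.0246 0 0.0034 -0.0032;0.043 -0.0006 0.0246 0 0.0034 -0.0032;0.043 -0.0006 0.0246 0 0.0034 -0.0032;0.043 -0.0006 0.0246 0 0.0034 -0.0032;0.025 -0.0006 0.014 0 0.0034 -0.0032",
)

```text
time_s: 8.4
tool_pos: [0.5383, 0.0467, 0.0847]
orientation: [0.664, -0.557, -0.382, -0.32]
wrist_force: [0.2, 0.2, -2.0]
finger_gap: 0.0589
gripper_force: 70.9
```

```bash
python3 - <<'E'
from h import *
s=state();print(s['tool_pos'],s['finger_gap'],s['wrist_force'])
print(world(np.load('pics/t.npy',allow_pickle=True).item(),[(220.4,132.5),(225.5,159.5)],.227))
S=np.array([.5405,.0335,.079]);p,r=tcp(S,.173,60,.008*up)
go(p,r,2)
b=capture('scene')
cv2.imwrite('pics/pl2.png',cv2.resize(b[70:230,190:350],(600,600),interpolation=cv2.INTER_CUBIC))
E
```

```text
[0.53832367 0.04673188 0.08466704] 0.058879488288422835 [ 0.19382532  0.1976894  -2.00695195]
[[0.56532218 0.03675946 0.227     ]
 [0.50101904 0.02692649 0.227     ]]
2 x: 0.0117 0.0003 0.0081 0.0094 -0.0143 0.0002
```

View pics/pl2.png

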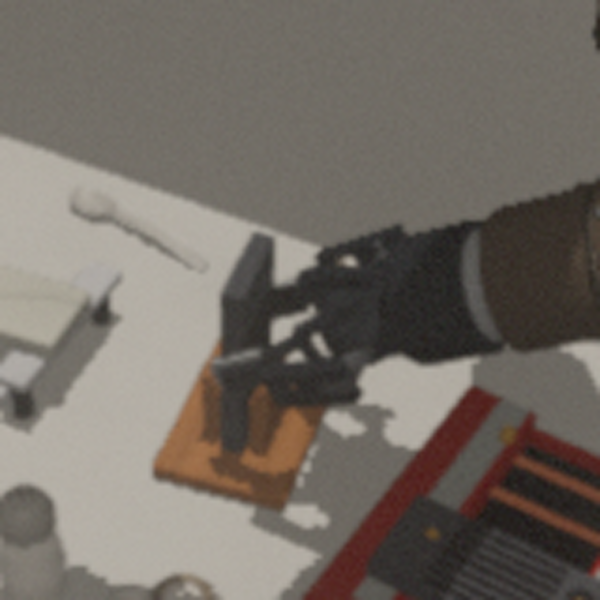

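The plate is in the slot, about 5 mm above the floor. I'll lower it the rest, release and back off.

apply_moves(
  series="0.0058 0.0003 0.004 0 0 0;0.0058 0.0003 0.004 0 0 0;0.0058 0 0.004 0 0 0;0 0 0 0 0 0;0 0 0 0 0 0;0 0 0 0 0 0;0 0 0 0 0 0;0 0 0 0 0 0",
)

```text
time_s: 9.25
tool_pos: [0.5384, 0.0469, 0.0818]
orientation: [0.665, -0.557, -0.382, -0.32]
wrist_force: [0.4, 0.5, -2.4]
finger_gap: 0.0585
gripper_force: 70.8
```

apply_moves(
  series="0 0 0 0 0 0;0 0 0 0 0 0;0 0 0 0 0 0;0 0 0 0 0 0;0 0 0 0 0 0;0 0 -0.05 0 0 0;0 0 -0.1 0 0 0;0 0 -0.15 0 0 0",
  fingers=0,
)

```text
time_s: 10.05
tool_pos: [0.547, -0.0042, 0.1121]
orientation: [0.664, -0.557, -0.383, -0.319]
wrist_force: [0.1, -1.0, -0.1]
finger_gap: 0.0853
gripper_force: 0.0
```

apply_moves(
  series="0 0 -0.2 0 0 0;0 0 -0.2 0 0 0;0 0 -0.2 0 0 0;-0.2 0 -0.12 0 0 0;-0.2 0 -0.12 0 0 0;0 0 0 0 0 0;0 0 0 0 0 0;0 0 0 0 0 0",
)

```text
time_s: 10.85
tool_pos: [0.5652, -0.1073, 0.265]
orientation: [0.664, -0.557, -0.382, -0.32]
wrist_force: [-0.4, 0.1, -0.0]
finger_gap: 0.0853
gripper_force: 0.0
```

```bash
python3 - <<'E'
from h import *
s=state();print(s['tool_pos'],s['joint_positions'],s['time_s'])
p,r=tcp([.5405,.0335,.087],.173,-60)
h=p+.11*yh(.173)+.10*up
S=tcp([.5405,.0335,.26],.173,0)
s=go(*S,8); s=go(h,r,8,s); print(h,p)
E
```

```text
[ 0.56521605 -0.10734711  0.26496935] [-0.39114411  0.59634831  0.37575346 -0.88845198 -1.92101333  0.50102733] 10.85
8 x: -0.0702 -0.0000 0.0632 0.0023 0.9345 0.0009 
8 x: -0.0752 0.0000 0.0103 0.0000 0.9375 0.0000 
[0.52395    0.12820844 0.179     ] [0.54288522 0.01985043 0.079     ]
```

apply_moves(
  series="-0.0702 0 0.0632 0 0.9345 0;-0.0702 0 0.0632 0 0.9345 0;-0.0702 0 0.0632 0 0.9345 0;-0.0702 0 0.0632 0 0.9345 0;-0.0702 0 0.0632 0 0.9345 0;-0.0702 0 0.0632 0 0.9345 0;-0.0702 0 0.0632 0 0.9345 0;-0.0702 0 0.0632 0 0.9345 0",
)

```text
time_s: 11.65
tool_pos: [0.5406, 0.0344, 0.2441]
orientation: [0.767, -0.642, 0.003, 0.002]
wrist_force: [1.6, -0.1, -0.2]
finger_gap: 0.0854
gripper_force: 0.0
```

apply_moves(
  series="-0.0752 0 0.0103 0 0.9375 0;-0.0752 0 0.0103 0 0.9375 0;-0.0752 0 0.0103 0 0.9375 0;-0.0752 0 0.0103 0 0.9375 0;-0.0752 0 0.0103 0 0.9375 0;-0.0752 0 0.0103 0 0.9375 0;-0.0752 0 0.0103 0 0.9375 0;-0.0752 0 0.0103 0 0.9375 0",
)

```text
time_s: 12.45
tool_pos: [0.5237, 0.1289, 0.1785]
orientation: [0.663, -0.554, 0.386, 0.323]
wrist_force: [0.3, -0.6, 0.3]
finger_gap: 0.0856
gripper_force: 0.0
```

```bash
python3 - <<'E'
from h import *
im,c=snap('w3');s=state();print(s['tool_pos'],R.from_quat(s['orientation']).as_matrix()[:,2],s['joint_positions'],s['time_s'])
p,r=tcp([.5405,.0335,.087],.173,-60)
h=p+.11*yh(.173)+.10*up
go(h,r,8)
cv2.imwrite('pics/w3b.png',cv2.resize(im,(800,600),interpolation=cv2.INTER_CUBIC))
E
```

```text
[0.52293449 0.12979405 0.17224942] [ 0.15256036 -0.86160198 -0.48411503] [ 0.87226921  0.57298673 -0.50047732  0.74693924 -1.41264486 -1.17838586] 12.5
8 x: 0.0042 -0.0004 -0.0011 -0.0016 -0.0163 0.0126
```

View pics/w3b.png

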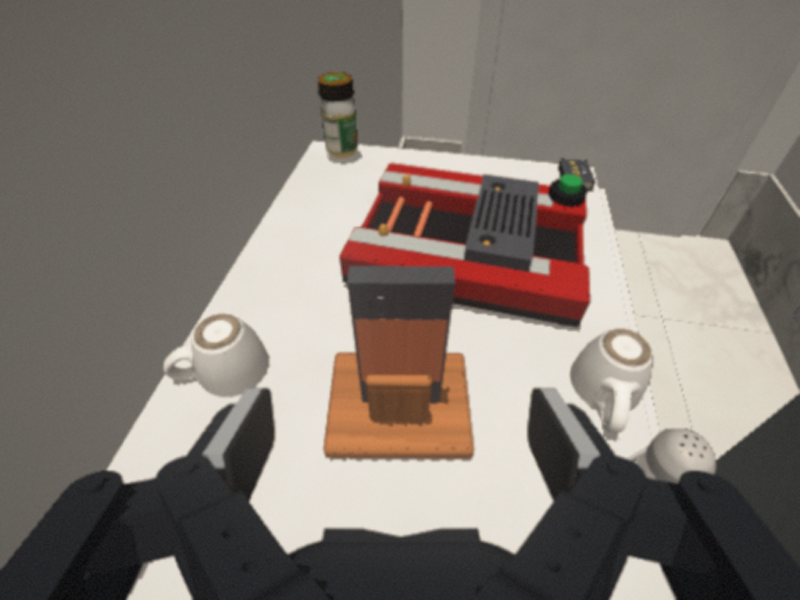

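The plate stands in the slot with its copper panel facing the tool, centred on the gripper at column ~402 of 800. I'm approaching and closing.

```bash
python3 - <<'E'
from h import *
p,r=tcp([.5405,.0335,.087],.173,-60)
go(p,r,8)
E
```

```text
8 x: -0.0165 -0.0005 0.0895 -0.0016 -0.0163 0.0126
```

apply_moves(
  series="-0.0165 -0.0005 0.0895 0 -0.016 0.0126;-0.0165 -0.0005 0.0895 0 -0.016 0.0126;-0.0165 -0.0005 0.0895 0 -0.016 0.0126;-0.0165 -0.0005 0.0895 0 -0.016 0.0126;-0.0165 -0.0005 0.0895 0 -0.016 0.0126;-0.0165 -0.0005 0.0895 0 -0.016 0.0126;-0.0165 -0.0005 0.0895 0 -0.016 0.0126;-0.0165 -0.0005 0.0895 0 -0.016 0.0126",
)

```text
time_s: 13.3
tool_pos: [0.5437, 0.0188, 0.0827]
orientation: [0.663, -0.563, 0.379, 0.315]
wrist_force: [-0.1, -0.4, 0.1]
finger_gap: 0.0855
gripper_force: 0.0
```

apply_moves(
  series="0 0 0 0 0 0;0 0 0 0 0 0;0 0 0 0 0 0;0 0 0 0 0 0;0 0 0 0 0 0;0 0 0 0 0 0;0 0 0 0 0 0;0 0 0 0 0 0",
  fingers=1,
)

```text
time_s: 14.1
tool_pos: [0.5442, 0.0199, 0.0842]
orientation: [0.663, -0.564, 0.38, 0.314]
wrist_force: [-0.1, -0.2, -3.1]
finger_gap: 0.0589
gripper_force: 64.2
```

```bash
python3 - <<'E'
from h import *
s=state();print(s['tool_pos'],s['finger_gap'],s['wrist_force'],R.from_quat(s['orientation']).as_matrix()[:,2])
p,r=tcp([.5405,.0335,.087],.173,-60); print(p)
go(p+.10*up,r,6)
E
```

```text
[0.54422692 0.01989169 0.08422309] 0.05891493352046913 [-0.09768451 -0.16699742 -3.09164003] [ 0.14992025 -0.84408327 -0.51482751]
[0.54288522 0.01985043 0.079     ]
6 x: 0.0679 0.0005 -0.0403 -0.0027 0.0206 -0.0153
```

apply_moves(
  series="0.068 0 -0.04 0 0 0;0.068 0 -0.04 0 0 0;0.068 0 -0.04 0 0 0;0.068 0 -0.04 0 0 0;0.068 0 -0.04 0 0 0;0.068 0 -0.04 0 0 0;0 0 0 0 0 0;0 0 0 0 0 0",
)

```text
time_s: 14.9
tool_pos: [0.5431, 0.0187, 0.1791]
orientation: [0.663, -0.564, 0.38, 0.313]
wrist_force: [0.6, 0.3, -2.7]
finger_gap: 0.0587
gripper_force: 64.7
```

```bash
python3 - <<'E'
from h import *
s=state();print(s['tool_pos'],s['finger_gap'],s['wrist_force'])
a=tcp([.556,-.07,.20],.05,-15)
p,r=tcp(REAR,GY,30,-.0134*yh(GY)); print(p)
s=go(*a,8); s=go(p+.1*up,r,8,s)
E
```

```text
[0.54310073 0.01871433 0.17911111] 0.05866583740427745 [ 0.59266972  0.26001663 -2.73138915]
[ 0.56886308 -0.17538229  0.03514359]
8 x: 0.0484 -0.0015 0.0357 -0.0745 -0.6858 0.0795 
8 x: 0.0673 -0.0078 0.0263 0.0157 -0.7021 0.1193
```

apply_moves(
  series="0.0484 -0.0015 0.0357 -0.0745 -0.6858 0.0795;0.0484 -0.0015 0.0357 -0.0745 -0.6858 0.0795;0.0484 -0.0015 0.0357 -0.0745 -0.6858 0.0795;0.0484 -0.0015 0.0357 -0.0745 -0.6858 0.0795;0.0484 -0.0015 0.0357 -0.0745 -0.6858 0.0795;0.0484 -0.0015 0.0357 -0.0745 -0.6858 0.0795;0.0484 -0.0015 0.0357 -0.0745 -0.6858 0.0795;0.0484 -0.0015 0.0357 -0.0745 -0.6858 0.0795",
)

```text
time_s: 15.7
tool_pos: [0.5551, -0.0747, 0.1835]
orientation: [0.719, -0.683, 0.092, 0.091]
wrist_force: [-0.3, -0.9, -4.0]
finger_gap: 0.0588
gripper_force: 64.6
```

apply_moves(
  series="0.0673 -0.0078 0.0263 0.0157 -0.7021 0.1193;0.0673 -0.0078 0.0263 0.0157 -0.7021 0.1193;0.0673 -0.0078 0.0263 0.0157 -0.7021 0.1193;0.0673 -0.0078 0.0263 0.0157 -0.7021 0.1193;0.0673 -0.0078 0.0263 0.0157 -0.7021 0.1193;0.0673 -0.0078 0.0263 0.0157 -0.7021 0.1193;0.0673 -0.0078 0.0263 0.0157 -0.7021 0.1193;0.0673 -0.0078 0.0263 0.0157 -0.7021 0.1193",
)

```text
time_s: 16.5
tool_pos: [0.5682, -0.1759, 0.134]
orientation: [-0.654, 0.71, 0.178, 0.191]
wrist_force: [0.4, -0.1, -3.0]
finger_gap: 0.059
gripper_force: 64.7
```

```bash
python3 - <<'E'
from h import *
im,c=snap('w4');s=state();print(s['tool_pos'],s['orientation'],s['finger_gap'],s['time_s'])
p,r=tcp(REAR,GY,30,-.0134*yh(GY)); go(p+.1*up,r,2)
cv2.imwrite('pics/w4b.png',cv2.resize(im,(800,600),interpolation=cv2.INTER_CUBIC))
E
```

```text
[ 0.56681639 -0.17958666  0.12980272] [-0.65118297  0.71225596  0.18017823  0.19023143] 0.05848523196816491 16.55
2 x: -0.0162 -0.0041 -0.0061 0.0166 0.0236 -0.0350
```

View pics/w4b.png

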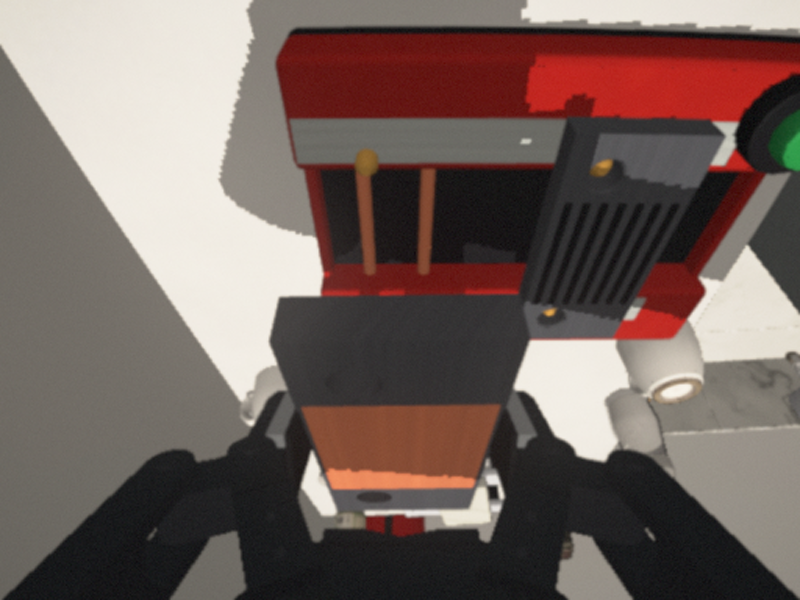

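The plate is smooth side up in the hand, seen from its −y end. Its corners (enlarged view) are about (278,297), (528,297), (272,342), (528,345), (335,508) and (470,508). I'll let the arm settle, then measure the plate in the hand more closely.

apply_moves(
  series="0 0 0 0 0 0;0 0 0 0 0 0;0 0 0 0 0 0;0 0 0 0 0 0;0 0 0 0 0 0;0 0 0 0 0 0;0 0 0 0 0 0;0 0 0 0 0 0",
)

```text
time_s: 17.35
tool_pos: [0.5689, -0.1753, 0.1353]
orientation: [-0.655, 0.71, 0.175, 0.19]
wrist_force: [-0.0, 0.0, -2.4]
finger_gap: 0.0586
gripper_force: 64.8
```

```bash
python3 - <<'E'
from h import *
s=state();im,c=snap('w5');print(s['tool_pos'],s['orientation'],s['time_s'])
p,r=tcp(REAR,GY,30,-.0134*yh(GY)); print(p+.1*up);go(p+.1*up,r,2)
# rectify: crop enlarged x3.2, brightened
k=im[180:340,165:345]; k=cv2.resize(k,None,fx=3.5,fy=3.5,interpolation=cv2.INTER_CUBIC)
k=(255*(k/255.)**.5).astype('uint8');cv2.imwrite('pics/w5b.png',k);print(k.shape)
E
```

```text
[ 0.56890008 -0.17528467  0.13529565] [-0.65502871  0.71006844  0.17527978  0.18978196] 17.35
[ 0.56886308 -0.17538229  0.13514359]
2 x: 0.0002 0.0000 0.0003 0.0017 -0.0034 0.0003 
(560, 630, 3)
```

View pics/w5b.png

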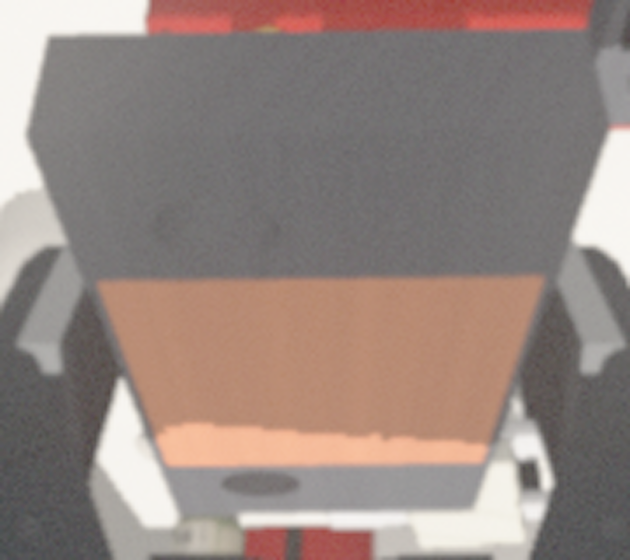

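The arm has settled on target. Crop corners: end bottom (48,38), (592,28); end top (27,133), (608,127); far (178,513), (478,508); hole (261,483).

```bash
cat >> h.py <<'E'
from scipy.optimize import least_squares
OBJ=np.array([(30,65,7),(-30,65,7),(30,65,-7),(-30,65,-7),(30,-65,-7),(-30,-65,-7),(12,-46,-7)])/1000.
def fit(c,px,guess_p,guess_r,obj=OBJ):
    f=lambda x:(pix(c,guess_p+x[:3]+(R.from_rotvec(x[3:])*guess_r).apply(obj))-px).ravel()
    q=least_squares(f,np.zeros(6),x_scale=.01,loss='soft_l1')
    return guess_p+q.x[:3],R.from_rotvec(q.x[3:])*guess_r,f(q.x).reshape(-1,2)
E
python3 - <<'E'
from h import *
c=load('w5')
px=np.array([(48,38),(592,28),(27,133),(608,127),(178,513),(478,508),(261,483)])/3.5+[165,180]
g=R.from_euler('z',GY)*R.from_euler('x',np.pi)
P,r,e=fit(c,px,REAR+.1*up,g)
print(P-(REAR+.1*up),r.as_matrix().round(3),e.round(1).tolist())
E
```

```text
[-0.00108773  0.00027685 -0.00048524] [[ 0.998 -0.069  0.006]
 [-0.069 -0.997 -0.018]
 [ 0.008  0.017 -1.   ]] [[0.4, -1.1], [-1.7, -0.3], [-0.2, 0.8], [0.8, 0.3], [0.4, -0.0], [-0.8, 0.4], [0.4, -0.2]]
```

The plate in hand is within about 1 mm and 1° of ideal, so I'm lowering it.

```bash
python3 - <<'E'
from h import *
p,r=tcp(REAR+[.0008,0,0],GY,30,-.0134*yh(GY)); go(p+.012*up,r,8);go(p-.0005*up,r,4,(p+.012*up,r))
E
```

```text
8 x: 0.0275 -0.0005 0.0477 0.0004 -0.0008 0.0001 
4 x: 0.0078 0.0000 0.0135 0.0000 0.0000 0.0000
```

apply_moves(
  series="0.0275 -0.0005 0.0477 0 0 0;0.0275 -0.0005 0.0477 0 0 0;0.0275 -0.0005 0.0477 0 0 0;0.0275 -0.0005 0.0477 0 0 0;0.0275 -0.0005 0.0477 0 0 0;0.0275 -0.0005 0.0477 0 0 0;0.0275 -0.0005 0.0477 0 0 0;0.0275 -0.0005 0.0477 0 0 0",
)

```text
time_s: 18.2
tool_pos: [0.5697, -0.1756, 0.0461]
orientation: [-0.655, 0.71, 0.175, 0.19]
wrist_force: [-0.1, -0.0, -2.5]
finger_gap: 0.0588
gripper_force: 64.8
```

apply_moves(
  series="0.0052 0 0.009 0 0 0;0.0052 0 0.009 0 0 0;0.0052 0 0.009 0 0 0;0.0052 0 0.009 0 0 0;0.0052 0 0.009 0 0 0;0.0052 0 0.009 0 0 0;0 0 0 0 0 0;0 0 0 0 0 0",
)

```text
time_s: 19.0
tool_pos: [0.5699, -0.1757, 0.0355]
orientation: [-0.655, 0.71, 0.175, 0.19]
wrist_force: [0.2, -1.0, 3.1]
finger_gap: 0.0586
gripper_force: 65.2
```

apply_moves(
  series="0 0 0 0 0 0;0 0 0 0 0 0;0 0 0 0 0 0;0 0 0 0 0 0;0 0 0 0 0 0;-0.018 0 -0.031 0 0 0;-0.036 0 -0.062 0 0 0;-0.07 0 -0.12 0 0 0",
  fingers=0,
)

```text
time_s: 19.8
tool_pos: [0.5687, -0.1749, 0.0836]
orientation: [-0.654, 0.71, 0.177, 0.189]
wrist_force: [-0.1, -0.3, 0.2]
finger_gap: 0.0853
gripper_force: 0.0
```

apply_moves(
  series="-0.07 0 -0.12 0 0 0;-0.07 0 -0.12 0 0 0;-0.07 0 -0.12 0 0 0;0 0 0 0 0 0;0 0 0 0 0 0;0 0 0 0 0 0;0 0 0 0 0 0;0 0 0 0 0 0",
)

```text
time_s: 20.6
tool_pos: [0.5694, -0.1747, 0.1663]
orientation: [-0.655, 0.71, 0.176, 0.189]
wrist_force: [0.1, 0.7, -0.3]
finger_gap: 0.0853
gripper_force: 0.0
```

```bash
python3 - <<'E'
from h import *
s=state();print(s['tool_pos'],s['time_s'])
p,r=tcp(FRONT,GY,-30,.012*yh(GY))
s=go(p+.1*up,r,8); s=go(p,r,6,s)
E
```

```text
[ 0.56936823 -0.17474917  0.16629689] 20.6
8 x: -0.0043 0.0623 0.0208 0.0022 0.9371 0.0002 
6 x: -0.0417 -0.0000 0.0722 0.0000 0.0000 0.0000
```

apply_moves(
  series="-0.0043 0.0623 0.0208 0.0022 0.9371 0;-0.0043 0.0623 0.0208 0.0022 0.9371 0;-0.0043 0.0623 0.0208 0.0022 0.9371 0;-0.0043 0.0623 0.0208 0.0022 0.9371 0;-0.0043 0.0623 0.0208 0.0022 0.9371 0;-0.0043 0.0623 0.0208 0.0022 0.9371 0;-0.0043 0.0623 0.0208 0.0022 0.9371 0;-0.0043 0.0623 0.0208 0.0022 0.9371 0",
)

```text
time_s: 21.4
tool_pos: [0.4709, -0.1575, 0.1361]
orientation: [-0.655, 0.709, -0.179, -0.191]
wrist_force: [-0.1, -1.1, 0.4]
finger_gap: 0.0853
gripper_force: 0.0
```

```bash
python3 - <<'E'
from h import *
p,r=tcp(FRONT,GY,-30,.012*yh(GY))
c=calibration('wrist');
im,c=snap('w6')
s=state();print(s['tool_pos'])
go(p,r,6)
# seated rear plate: predicted copper-face corners vs picture, saved overlay
g=R.from_euler('z',GY)*R.from_euler('x',np.pi)
q=pix(c,REAR+g.apply(OBJ[2:6])); print(q.round(0).tolist())
k=im.copy()
for a,b in((0,1),(1,3),(3,2),(2,0)): cv2.line(k,tuple(int(v) for v in q[a].round()),tuple(int(v) for v in q[b].round()),(0,255,0),1)
cv2.imwrite('pics/w6b.png',cv2.resize(k,(800,600),interpolation=cv2.INTER_CUBIC))
E
```

```text
[ 0.46711769 -0.15750747  0.13337724]
6 x: -0.0413 -0.0032 0.0707 0.0011 -0.0149 0.0083 
[[113.0, 173.0], [179.0, 173.0], [97.0, 327.0], [170.0, 328.0]]
```

View pics/w6b.png

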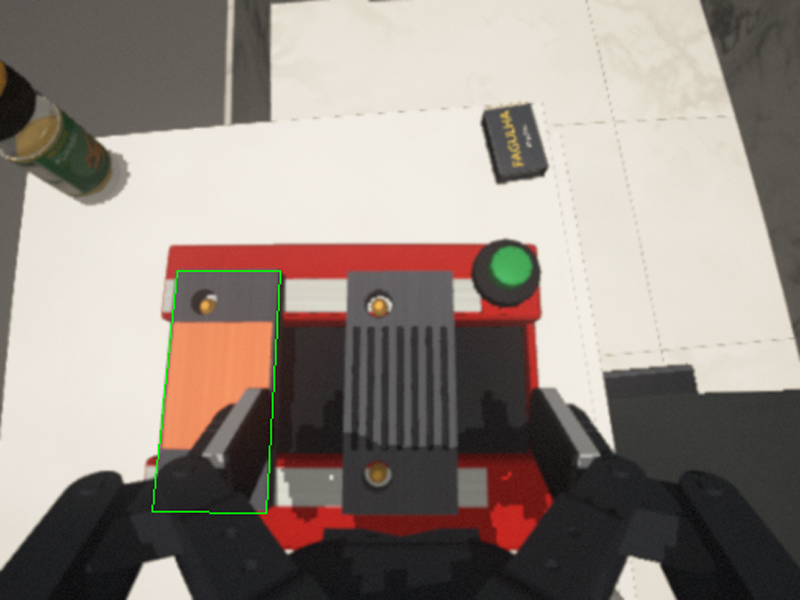

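The rear plate is seated home, smooth side up: the outline predicted for a seated plate coincides with it. On to the front plate.

apply_moves(
  series="-0.0417 0 0.0722 0 0 0;-0.0417 0 0.0722 0 0 0;-0.0417 0 0.0722 0 0 0;-0.0417 0 0.0722 0 0 0;-0.0417 0 0.0722 0 0 0;-0.0417 0 0.0722 0 0 0;0 0 0 0 0 0;0 0 0 0 0 0",
)

```text
time_s: 22.25
tool_pos: [0.4713, -0.1586, 0.0358]
orientation: [-0.654, 0.71, -0.176, -0.19]
wrist_force: [-0.5, 0.2, -0.1]
finger_gap: 0.0855
gripper_force: 0.0
```

apply_moves(
  series="0 0 0 0 0 0;0 0 0 0 0 0;0 0 0 0 0 0;0 0 0 0 0 0;0 0 0 0 0 0;0 0 0 0 0 0;0 0 0 0 0 0;0 0 0 0 0 0",
  fingers=1,
)

```text
time_s: 23.05
tool_pos: [0.4723, -0.158, 0.037]
orientation: [-0.655, 0.71, -0.177, -0.189]
wrist_force: [-1.4, 2.5, 5.9]
finger_gap: 0.0585
gripper_force: 65.2
```

apply_moves(
  series="0.022 0 -0.038 0 0 0;0.042 0 -0.072 0 0 0;0.042 0 -0.072 0 0 0;0.042 0 -0.072 0 0 0;0.042 0 -0.072 0 0 0;0.042 0 -0.072 0 0 0;0.042 0 -0.072 0 0 0;0.042 0 -0.072 0 0 0",
)

```text
time_s: 23.85
tool_pos: [0.4704, -0.1586, 0.1616]
orientation: [-0.655, 0.71, -0.176, -0.19]
wrist_force: [0.6, 0.1, -1.1]
finger_gap: 0.0585
gripper_force: 64.7
```

```bash
python3 - <<'E'
from h import *
p,r=tcp(FRONT,GY,-30,.012*yh(GY));print(p)
s=state();print(s['tool_pos'],s['finger_gap'])
S=np.array([.5405,.0335,.079])
p,r=tcp(S,.173,60,.012*up)
p2,r2=tcp([.51,-.07,.19],.05,15)
s=go(p2,r2,8); s=go(p+.085*up,r,8,s)
# stand check in the top picture against the start: foot corner shift by template match
a=cv2.imread('pics/top0.png');b=capture('top');t=a[138:200,200:222]
m=cv2.matchTemplate(b[120:220,180:245],t,cv2.TM_CCOEFF_NORMED);print(cv2.minMaxLoc(m),'expect',(20,18))
cv2.imwrite('pics/top1.png',b)
E
```

```text
[ 0.47072365 -0.15801311  0.03514359]
[ 0.47041183 -0.15855827  0.16156263] 0.05851128420287053
8 x: -0.0576 -0.0231 -0.0191 0.0145 -0.7016 -0.1196 
8 x: -0.0555 -0.0250 0.0432 -0.0688 -0.7022 -0.0896 
(-0.3676256835460663, 0.46665269136428833, (20, 24), (22, 0)) expect (20, 18)
```

```bash
python3 - <<'E'
from h import *
a=cv2.imread('pics/scene0.png');b=capture('scene');cv2.imwrite('pics/scene1.png',b)
for n,t in(('left',(slice(160,205),slice(225,256))),('all',(slice(155,210),slice(225,285)))):
    T=a[t];S=b[120:250,190:330]
    print(n,cv2.minMaxLoc(cv2.matchTemplate(S,T,cv2.TM_CCOEFF_NORMED))[1::2],'expect',(t[1].start-190,t[0].start-120))
def org(i):
    h=cv2.cvtColor(i,cv2.COLOR_BGR2HSV);m=cv2.inRange(h,(5,120,60),(18,255,255));m[:, 300:]=0;m[:140]=0;m[230:]=0;m[:,:210]=0
    return cv2.boundingRect(m),m.sum()//255
print(org(a),org(b))
E
```

```text
left (0.959396243095398, (35, 40)) expect (35, 40)
all (0.9126828908920288, (35, 35)) expect (35, 35)
((232, 160, 67, 70), np.uint64(853)) ((232, 160, 68, 70), np.uint64(864))
```

Template matching shows the stand has not moved. I'll carry the front plate over.

apply_moves(
  series="-0.0576 -0.0231 -0.0191 0.0145 -0.7016 -0.1196;-0.0576 -0.0231 -0.0191 0.0145 -0.7016 -0.1196;-0.0576 -0.0231 -0.0191 0.0145 -0.7016 -0.1196;-0.0576 -0.0231 -0.0191 0.0145 -0.7016 -0.1196;-0.0576 -0.0231 -0.0191 0.0145 -0.7016 -0.1196;-0.0576 -0.0231 -0.0191 0.0145 -0.7016 -0.1196;-0.0576 -0.0231 -0.0191 0.0145 -0.7016 -0.1196;-0.0576 -0.0231 -0.0191 0.0145 -0.7016 -0.1196",
)

```text
time_s: 24.75
tool_pos: [0.5099, -0.0652, 0.1732]
orientation: [0.718, -0.683, -0.096, -0.091]
wrist_force: [-0.3, -1.8, -1.9]
finger_gap: 0.0588
gripper_force: 64.7
```

apply_moves(
  series="-0.0555 -0.025 0.0432 -0.0688 -0.7022 -0.0896;-0.0555 -0.025 0.0432 -0.0688 -0.7022 -0.0896;-0.0555 -0.025 0.0432 -0.0688 -0.7022 -0.0896;-0.0555 -0.025 0.0432 -0.0688 -0.7022 -0.0896;-0.0555 -0.025 0.0432 -0.0688 -0.7022 -0.0896;-0.0555 -0.025 0.0432 -0.0688 -0.7022 -0.0896;-0.0555 -0.025 0.0432 -0.0688 -0.7022 -0.0896;-0.0555 -0.025 0.0432 -0.0688 -0.7022 -0.0896",
)

```text
time_s: 25.55
tool_pos: [0.5384, 0.0471, 0.1661]
orientation: [0.662, -0.558, -0.384, -0.322]
wrist_force: [-0.2, 0.1, -2.2]
finger_gap: 0.0588
gripper_force: 64.8
```

apply_moves(
  series="0 0 0 0 0 0;0 0 0 0 0 0;0 0 0 0 0 0;0 0 0 0 0 0;0 0 0 0 0 0;0 0 0 0 0 0;0 0 0 0 0 0;0 0 0 0 0 0",
)

```text
time_s: 26.35
tool_pos: [0.5387, 0.0471, 0.1677]
orientation: [0.663, -0.557, -0.382, -0.321]
wrist_force: [0.3, 0.6, -1.0]
finger_gap: 0.0585
gripper_force: 64.8
```

```bash
python3 - <<'E'
from h import *
s=state();print(s['tool_pos'],s['finger_gap'],s['gripper_force'])
a=cv2.imread('pics/scene0.png');b=capture('scene');cv2.imwrite('pics/scene2.png',b)
t=(slice(170,205),slice(228,250))
print(cv2.minMaxLoc(cv2.matchTemplate(b[140:250,190:330],a[t],cv2.TM_CCOEFF_NORMED))[1::2],'expect',(38,30))
S=np.array([.5405,.0335,.079]);p,r=tcp(S,.173,60,.012*up)
go(p+.002*up,r,8)
E
```

```text
[0.53870109 0.04709456 0.16774342] 0.058527328502529154 64.80218768119812
(0.9851880669593811, (38, 30)) expect (38, 30)
8 x: 0.0447 0.0004 0.0260 0.0001 -0.0012 0.0005
```

apply_moves(
  series="0.0447 0.0004 0.026 0 0 0;0.0447 0.0004 0.026 0 0 0;0.0447 0.0004 0.026 0 0 0;0.0447 0.0004 0.026 0 0 0;0.0447 0.0004 0.026 0 0 0;0.0447 0.0004 0.026 0 0 0;0.0447 0.0004 0.026 0 0 0;0.0447 0.0004 0.026 0 0 0",
)

```text
time_s: 27.2
tool_pos: [0.5381, 0.0471, 0.0839]
orientation: [0.663, -0.557, -0.382, -0.321]
wrist_force: [-0.1, 0.9, -1.7]
finger_gap: 0.0587
gripper_force: 64.8
```

apply_moves(
  series="0.0021 0 0.0012 0 0 0;0.0021 0 0.0012 0 0 0;0 0 0 0 0 0;0 0 0 0 0 0;0 0 0 0 0 0;0 0 0 0 0 0;0 0 0 0 0 0;0 0 0 0 0 0",
)

```text
time_s: 28.0
tool_pos: [0.5381, 0.0471, 0.084]
orientation: [0.663, -0.557, -0.382, -0.321]
wrist_force: [-1.1, -0.7, -2.1]
finger_gap: 0.0587
gripper_force: 64.9
```

apply_moves(
  series="0 0 0 0 0 0;0 0 0 0 0 0;0 0 0 0 0 0;0 0 0 0 0 0;0 0 0 0 0 0;0 0 -0.05 0 0 0;0 0 -0.1 0 0 0;0 0 -0.15 0 0 0",
  fingers=0,
)

```text
time_s: 28.8
tool_pos: [0.5465, -0.0041, 0.1142]
orientation: [0.663, -0.557, -0.383, -0.321]
wrist_force: [0.4, 0.4, 0.7]
finger_gap: 0.0852
gripper_force: 0.0
```

apply_moves(
  series="0 0 -0.2 0 0 0;0 0 -0.2 0 0 0;0 0 -0.2 0 0 0;-0.2 0 -0.12 0 0 0;-0.2 0 -0.12 0 0 0;0 0 0 0 0 0;0 0 0 0 0 0;0 0 0 0 0 0",
)

```text
time_s: 29.6
tool_pos: [0.5646, -0.1078, 0.2667]
orientation: [0.663, -0.557, -0.383, -0.321]
wrist_force: [-0.0, 0.1, -0.2]
finger_gap: 0.0853
gripper_force: 0.0
```

```bash
python3 - <<'E'
from h import *
s=state();print(s['tool_pos'],s['time_s'])
p,r=tcp([.5405,.0335,.091],.173,-60)
h=p+.11*yh(.173)+.10*up
S=tcp([.5405,.0335,.26],.173,0)
s=go(*S,8); s=go(h,r,8,s); go(p,r,8,s)
E
```

```text
[ 0.56464622 -0.10780981  0.2666884 ] 29.6
8 x: -0.0697 -0.0003 0.0644 0.0012 0.9373 -0.0007 
8 x: -0.0740 0.0000 0.0080 0.0000 0.9375 0.0000 
8 x: -0.0198 -0.0000 0.0908 0.0000 0.0000 0.0000
```

apply_moves(
  series="-0.0697 -0.0003 0.0644 0 0.9373 0;-0.0697 -0.0003 0.0644 0 0.9373 0;-0.0697 -0.0003 0.0644 0 0.9373 0;-0.0697 -0.0003 0.0644 0 0.9373 0;-0.0697 -0.0003 0.0644 0 0.9373 0;-0.0697 -0.0003 0.0644 0 0.9373 0;-0.0697 -0.0003 0.0644 0 0.9373 0;-0.0697 -0.0003 0.0644 0 0.9373 0",
)

```text
time_s: 30.4
tool_pos: [0.5407, 0.0345, 0.2441]
orientation: [0.766, -0.643, 0.003, 0.002]
wrist_force: [-0.5, -1.0, -0.3]
finger_gap: 0.0855
gripper_force: 0.0
```

apply_moves(
  series="-0.074 0 0.008 0 0.9375 0;-0.074 0 0.008 0 0.9375 0;-0.074 0 0.008 0 0.9375 0;-0.074 0 0.008 0 0.9375 0;-0.074 0 0.008 0 0.9375 0;-0.074 0 0.008 0 0.9375 0;-0.074 0 0.008 0 0.9375 0;-0.074 0 0.008 0 0.9375 0",
)

```text
time_s: 31.2
tool_pos: [0.5241, 0.1289, 0.1825]
orientation: [0.662, -0.555, 0.386, 0.324]
wrist_force: [1.2, 0.2, 0.3]
finger_gap: 0.0856
gripper_force: 0.0
```

apply_moves(
  series="0 0 0 0 0 0;0 0 0 0 0 0;0 0 0 0 0 0;0 0 0 0 0 0;0 0 0 0 0 0;0 0 0 0 0 0;0 0 0 0 0 0;0 0 0 0 0 0",
)

```text
time_s: 32.0
tool_pos: [0.5244, 0.1279, 0.1838]
orientation: [0.663, -0.557, 0.383, 0.322]
wrist_force: [0.1, 1.0, 0.3]
finger_gap: 0.0856
gripper_force: 0.0
```

```bash
python3 - <<'E'
from h import *
im,c=snap('w7');s=state();print(s['tool_pos'],s['time_s'])
p,r=tcp([.5405,.0335,.091],.173,-60); go(p,r,8)
# copper panel of the standing plate: where is it, where expected (panel centre of standing plate)
h=cv2.cvtColor(im,cv2.COLOR_BGR2HSV)
for n in('w3','w7'):
    a=cv2.imread(f'pics/{n}.png');c=load(n)
    g=R.from_euler('z',.173)*R.from_euler('x',np.pi/2)   # plate y up, ribs (z) to -y
    O=np.array([(30,65,-7),(-30,65,-7),(30,65,7),(-30,65,7)])/1000.
    print(n,(pix(c,[.5405,.0335,.079]+g.apply(O))*1.5625).round().tolist())
    gr=cv2.cvtColor(a,cv2.COLOR_BGR2GRAY)
    print(gr[180,200:310:2].tolist(), gr[150:215:2,256].tolist())
E
```

```text
[0.52439798 0.12792535 0.18366167] 32.05
8 x: -0.0203 0.0003 0.0908 -0.0004 -0.0006 -0.0004 
w3 [[345.0, 283.0], [454.0, 283.0], [347.0, 265.0], [452.0, 266.0]]
[228, 229, 228, 228, 228, 229, 229, 229, 228, 211, 117, 80, 89, 89, 88, 87, 84, 85, 83, 85, 83, 82, 84, 87, 85, 83, 84, 84, 87, 84, 83, 84, 85, 84, 84, 83, 81, 81, 83, 83, 82, 81, 82, 80, 80, 75, 57, 52, 56, 62, 60, 64, 68, 73, 76] [153, 187, 187, 189, 173, 94, 85, 82, 87, 85, 84, 87, 88, 87, 89, 87, 59, 52, 53, 54, 55, 55, 52, 53, 57, 54, 53, 78, 87, 87, 85, 87, 88]
w7 [[346.0, 290.0], [453.0, 290.0], [348.0, 272.0], [451.0, 272.0]]
[228, 228, 227, 228, 227, 228, 228, 229, 227, 199, 59, 59, 84, 90, 89, 91, 92, 92, 92, 86, 88, 88, 87, 88, 85, 87, 90, 87, 89, 85, 87, 90, 88, 85, 87, 83, 85, 84, 86, 82, 83, 87, 87, 88, 86, 82, 66, 68, 75, 74, 80, 80, 84, 81, 74] [90, 90, 63, 55, 53, 67, 87, 82, 85, 82, 79, 74, 67, 85, 85, 89, 86, 86, 71, 53, 54, 53, 53, 52, 54, 54, 53, 54, 52, 68, 90, 85, 85]
```

The plate is standing where expected; its edges in picture row 180 match the first time. I'm approaching and gripping.

apply_moves(
  series="-0.0203 0.0003 0.0908 0 0 0;-0.0203 0.0003 0.0908 0 0 0;-0.0203 0.0003 0.0908 0 0 0;-0.0203 0.0003 0.0908 0 0 0;-0.0203 0.0003 0.0908 0 0 0;-0.0203 0.0003 0.0908 0 0 0;-0.0203 0.0003 0.0908 0 0 0;-0.0203 0.0003 0.0908 0 0 0",
)

```text
time_s: 32.85
tool_pos: [0.5431, 0.0196, 0.0823]
orientation: [0.663, -0.557, 0.383, 0.322]
wrist_force: [0.5, -0.7, 0.4]
finger_gap: 0.0857
gripper_force: 0.0
```

apply_moves(
  series="0 0 0 0 0 0;0 0 0 0 0 0;0 0 0 0 0 0;0 0 0 0 0 0;0 0 0 0 0 0;0 0 0 0 0 0;0 0 0 0 0 0;0 0 0 0 0 0",
  fingers=1,
)

```text
time_s: 33.65
tool_pos: [0.5433, 0.0205, 0.0831]
orientation: [0.663, -0.557, 0.384, 0.321]
wrist_force: [0.3, 2.0, 1.7]
finger_gap: 0.0585
gripper_force: 65.8
```

apply_moves(
  series="0.068 0 -0.04 0 0 0;0.068 0 -0.04 0 0 0;0.068 0 -0.04 0 0 0;0.068 0 -0.04 0 0 0;0.068 0 -0.04 0 0 0;0.068 0 -0.04 0 0 0;0 0 0 0 0 0;0 0 0 0 0 0",
)

```text
time_s: 34.45
tool_pos: [0.5426, 0.0208, 0.1777]
orientation: [0.663, -0.557, 0.383, 0.321]
wrist_force: [-0.3, 0.4, -1.4]
finger_gap: 0.0588
gripper_force: 65.6
```

```bash
python3 - <<'E'
from h import *
s=state();print(s['tool_pos'],s['finger_gap'],s['wrist_force'])
a=tcp([.51,-.07,.20],.05,-15)
p,r=tcp(FRONT,GY,30,-.0130*yh(GY)); print(p)
s=go(*a,8); s=go(p+.1*up,r,8,s)
E
```

```text
[0.54258102 0.02079588 0.17767784] 0.058819200998747295 [-0.2669836   0.42838817 -1.39445357]
[ 0.46999544 -0.16698361  0.03514359]
8 x: 0.0472 0.0271 0.0340 -0.0696 -0.7024 0.0893 
8 x: 0.0621 0.0253 0.0265 0.0157 -0.7021 0.1193
```

apply_moves(
  series="0.0472 0.0271 0.034 -0.0696 -0.7024 0.0893;0.0472 0.0271 0.034 -0.0696 -0.7024 0.0893;0.0472 0.0271 0.034 -0.0696 -0.7024 0.0893;0.0472 0.0271 0.034 -0.0696 -0.7024 0.0893;0.0472 0.0271 0.034 -0.0696 -0.7024 0.0893;0.0472 0.0271 0.034 -0.0696 -0.7024 0.0893;0.0472 0.0271 0.034 -0.0696 -0.7024 0.0893;0.0472 0.0271 0.034 -0.0696 -0.7024 0.0893",
)

```text
time_s: 35.25
tool_pos: [0.5092, -0.0746, 0.1836]
orientation: [0.718, -0.683, 0.093, 0.09]
wrist_force: [0.7, -1.7, -2.9]
finger_gap: 0.0586
gripper_force: 65.5
```

apply_moves(
  series="0.0621 0.0253 0.0265 0.0157 -0.7021 0.1193;0.0621 0.0253 0.0265 0.0157 -0.7021 0.1193;0.0621 0.0253 0.0265 0.0157 -0.7021 0.1193;0.0621 0.0253 0.0265 0.0157 -0.7021 0.1193;0.0621 0.0253 0.0265 0.0157 -0.7021 0.1193;0.0621 0.0253 0.0265 0.0157 -0.7021 0.1193;0.0621 0.0253 0.0265 0.0157 -0.7021 0.1193;0.0621 0.0253 0.0265 0.0157 -0.7021 0.1193",
)

```text
time_s: 36.05
tool_pos: [0.4695, -0.1674, 0.1343]
orientation: [-0.654, 0.71, 0.177, 0.191]
wrist_force: [-0.1, -0.2, -2.0]
finger_gap: 0.0585
gripper_force: 65.5
```

apply_moves(
  series="0 0 0 0 0 0;0 0 0 0 0 0;0 0 0 0 0 0;0 0 0 0 0 0;0 0 0 0 0 0;0 0 0 0 0 0;0 0 0 0 0 0;0 0 0 0 0 0",
)

```text
time_s: 36.85
tool_pos: [0.4701, -0.1668, 0.1352]
orientation: [-0.655, 0.71, 0.175, 0.19]
wrist_force: [0.6, 0.9, -0.6]
finger_gap: 0.0588
gripper_force: 65.5
```

```bash
python3 - <<'E'
from h import *
s=state();im,c=snap('w8');print(s['tool_pos'],s['finger_gap'])
p,r=tcp(FRONT,GY,30,-.0130*yh(GY)); go(p+.1*up,r,2)
g=R.from_euler('z',GY)*R.from_euler('x',np.pi)
q=(pix(c,FRONT+.1*up+g.apply(OBJ))-[165,180])*3.5;print(q.round().tolist())
k=im[180:340,165:345]; k=cv2.resize(k,None,fx=3.5,fy=3.5,interpolation=cv2.INTER_CUBIC)
k=(255*(k/255.)**.5).astype('uint8');cv2.imwrite('pics/w8b.png',k)
# similarity with the first placing (w5): same grasp => same picture of the plate
a=cv2.imread('pics/w5.png')
T=a[225:335,185:330];m=cv2.matchTemplate(im[205:355,165:350],T,cv2.TM_CCOEFF_NORMED);print(cv2.minMaxLoc(m)[1::2],'expect',(20,20))
E
```

```text
[ 0.47013979 -0.16675345  0.13522167] 0.05876089401138563
2 x: 0.0003 0.0002 -0.0001 0.0016 -0.0035 0.0009 
[[47.0, 23.0], [585.0, 23.0], [22.0, 123.0], [609.0, 123.0], [169.0, 519.0], [467.0, 519.0], [253.0, 488.0]]
(0.7329643368721008, (19, 21)) expect (20, 20)
```

```bash
cat > quad.py <<'E'
from h import *
def quad(n):
    im=cv2.imread(f'pics/{n}.png').astype(int); m=((im[...,2]-im[...,0]>18)&(im[...,2]-im[...,1]>8)&(im[...,1]-im[...,0]>2)).astype('uint8')
    m[:240]=0;m[320:]=0;m[:,:185]=0;m[:,330:]=0
    m=cv2.morphologyEx(m,cv2.MORPH_OPEN,np.ones((3,3)));n_,l,s,_=cv2.connectedComponentsWithStats(m);i=1+s[1:,4].argmax()
    ys,xs=np.where(l==i); rows=np.unique(ys); L=np.array([xs[ys==y].min() for y in rows]);Rr=np.array([xs[ys==y].max() for y in rows])
    cols=np.arange(205,295,5); T=np.array([ys[xs==x].min() for x in cols]);B=np.array([ys[xs==x].max() for x in cols])
    f=lambda a,b:np.polyfit(a[2:-2],b[2:-2],1).round(3)
    return dict(area=s[i,4],left=f(rows,L),right=f(rows,Rr),top=f(cols,T)@[250,1],bot=f(cols[5:-5],B[5:-5])@[250,1],rows=(rows.min(),rows.max()),Lat280=f(rows,L)@[280,1],Rat280=f(rows,Rr)@[280,1])
for n in('w5','w8'):print(n,quad(n))
E
python3 quad.py
```

```text
w5 {'area': np.int32(6093), 'left': array([ 0.369, 96.191]), 'right': array([-3.36000e-01,  4.07564e+02]), 'top': np.float64(259.0), 'bot': np.float64(313.0), 'rows': (np.int64(258), np.int64(313)), 'Lat280': np.float64(199.511), 'Rat280': np.float64(313.48400000000004)}
w8 {'area': np.int32(6406), 'left': array([  0.336, 105.136]), 'right': array([-3.44000e-01,  4.09889e+02]), 'top': np.float64(257.0), 'bot': np.float64(313.3), 'rows': (np.int64(257), np.int64(314)), 'Lat280': np.float64(199.216), 'Rat280': np.float64(313.569)}
```

The panel's outline matches the first placing to within 1–2 px, so the plate sits in the hand the same way. I'm lowering it.

```bash
python3 - <<'E'
from h import *
p,r=tcp(FRONT+[.0008,0,0],GY,30,-.0130*yh(GY)); go(p+.012*up,r,8)
E
```

```text
8 x: 0.0275 -0.0004 0.0476 0.0004 -0.0009 0.0002
```

apply_moves(
  series="0.0275 -0.0004 0.0476 0 0 0;0.0275 -0.0004 0.0476 0 0 0;0.0275 -0.0004 0.0476 0 0 0;0.0275 -0.0004 0.0476 0 0 0;0.0275 -0.0004 0.0476 0 0 0;0.0275 -0.0004 0.0476 0 0 0;0.0275 -0.0004 0.0476 0 0 0;0.0275 -0.0004 0.0476 0 0 0",
)

```text
time_s: 37.7
tool_pos: [0.4707, -0.1672, 0.0461]
orientation: [-0.655, 0.71, 0.175, 0.19]
wrist_force: [-0.3, 0.5, -2.1]
finger_gap: 0.0589
gripper_force: 65.5
```

apply_moves(
  series="0.0052 0 0.009 0 0 0;0.0052 0 0.009 0 0 0;0.0052 0 0.009 0 0 0;0.0052 0 0.009 0 0 0;0.0052 0 0.009 0 0 0;0.0052 0 0.009 0 0 0;0 0 0 0 0 0;0 0 0 0 0 0",
)

```text
time_s: 38.5
tool_pos: [0.4708, -0.1672, 0.035]
orientation: [-0.655, 0.71, 0.175, 0.19]
wrist_force: [-0.0, 0.1, 1.7]
finger_gap: 0.0587
gripper_force: 65.9
```

apply_moves(
  series="0 0 0 0 0 0;0 0 0 0 0 0;0 0 0 0 0 0;0 0 0 0 0 0;0 0 0 0 0 0;-0.018 0 -0.031 0 0 0;-0.036 0 -0.062 0 0 0;-0.07 0 -0.12 0 0 0",
  fingers=0,
)

```text
time_s: 39.3
tool_pos: [0.4698, -0.1666, 0.0839]
orientation: [-0.654, 0.71, 0.177, 0.189]
wrist_force: [0.6, -0.2, 0.4]
finger_gap: 0.0855
gripper_force: 0.0
```

apply_moves(
  series="-0.07 0 -0.12 0 0 0;-0.07 0 -0.12 0 0 0;-0.07 0 -0.12 0 0 0;0 0 0 0 0 0;0 0 0 0 0 0;0 0 0 0 0 0;0 0 0 0 0 0;0 0 0 0 0 0",
)

```text
time_s: 40.1
tool_pos: [0.4704, -0.1664, 0.1664]
orientation: [-0.655, 0.71, 0.176, 0.189]
wrist_force: [0.8, 0.4, -0.5]
finger_gap: 0.0856
gripper_force: 0.0
```

```bash
python3 - <<'E'
from h import *
go([.50,-.085,.2],ori(0,0),8)
E
```

```text
8 x: -0.0562 -0.0163 -0.0051 -0.0168 0.4683 -0.0714
```

apply_moves(
  series="-0.0562 -0.0163 -0.0051 -0.0168 0.4683 -0.0714;-0.0562 -0.0163 -0.0051 -0.0168 0.4683 -0.0714;-0.0562 -0.0163 -0.0051 -0.0168 0.4683 -0.0714;-0.0562 -0.0163 -0.0051 -0.0168 0.4683 -0.0714;-0.0562 -0.0163 -0.0051 -0.0168 0.4683 -0.0714;-0.0562 -0.0163 -0.0051 -0.0168 0.4683 -0.0714;-0.0562 -0.0163 -0.0051 -0.0168 0.4683 -0.0714;-0.0562 -0.0163 -0.0051 -0.0168 0.4683 -0.0714",
)

```text
time_s: 40.9
tool_pos: [0.5005, -0.0844, 0.2008]
orientation: [0.707, -0.707, 0.002, 0.001]
wrist_force: [0.1, 0.0, 0.1]
finger_gap: 0.0855
gripper_force: 0.0
```

apply_moves(
  series="0 0 0 0 0 0;0 0 0 0 0 0;0 0 0 0 0 0;0 0 0 0 0 0;0 0 0 0 0 0;0 0 0 0 0 0;0 0 0 0 0 0;0 0 0 0 0 0",
  fingers=1,
)

```text
time_s: 41.7
tool_pos: [0.5003, -0.0852, 0.2008]
orientation: [-0.707, 0.707, -0.001, 0.0]
wrist_force: [0.3, 0.1, 0.7]
finger_gap: 0.0002
gripper_force: 0.0
```

```bash
python3 - <<'E'
from h import *
im,c=snap('w9');k=im.copy()
g=R.from_euler('z',GY)*R.from_euler('x',np.pi)
gm=.5*(REAR+FRONT); gm[2]=0
bt=gm+R.from_euler('z',GY).apply([-.112,-.066,.06]); print('button from grill',bt, pix(c,[bt])*1.5625, c['position'])
for B in(REAR,FRONT):
    q=pix(c,B+g.apply(OBJ[2:6])); 
    for a,b in((0,1),(1,3),(3,2),(2,0)): cv2.line(k,tuple(int(v) for v in q[a].round()),tuple(int(v) for v in q[b].round()),(0,255,0),1)
a=cv2.imread('pics/w2.png')
T=a[215:300,170:240];print(cv2.minMaxLoc(cv2.matchTemplate(im[180:330,130:300],T,cv2.TM_CCOEFF_NORMED))[1::2],'stand expect',(40,35))
cv2.imwrite('pics/w9b.png',cv2.resize(k,(800,600),interpolation=cv2.INTER_CUBIC))
s=state();print(s['tool_pos'],s['finger_gap'])
E
```

```text
button from grill [ 0.40287706 -0.22272152  0.06      ] [[569.25115435  56.03369286]] [ 0.49929418 -0.16545849  0.34319482]
(0.6085931658744812, (61, 42)) stand expect (40, 35)
[ 0.50034692 -0.08511954  0.20083726] 0.0003833817510306971
```

View pics/w9b.png

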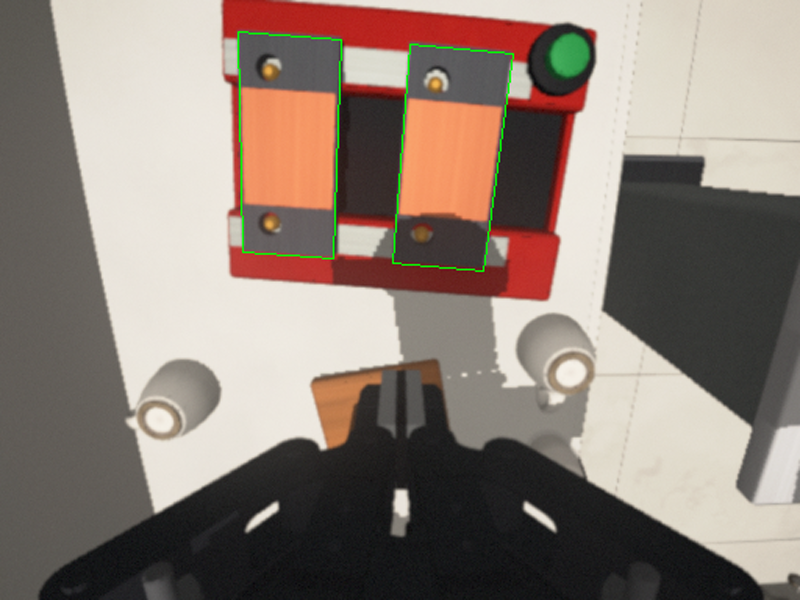

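Both plates match their seated outlines, smooth side up. The button is at about (0.4027,-0.2229). The stand has been knocked: its near foot corners are now (311,380) and (438,360), so I'll measure it again later. Now the button, with the fingers shut.

```bash
python3 - <<'E'
from h import *
b=np.array([.4027,-.2229,.1]); r=ori(0,0)
s=go(b,r,8); go(b-.03*up,r,6,s)
c=load('w9');P=world(c,np.array([(311,380),(438,360)])/1.5625,.014);d=P[0]-P[1];y=np.arctan2(d[1],d[0]);print(P,y,P.mean(0)+.045*yh(y))
E
```

```text
8 x: 0.0861 0.0611 0.0630 -0.0018 -0.0006 -0.0002 
6 x: 0.0000 0.0000 0.0250 0.0000 0.0000 0.0000 
[[ 0.57443895  0.00859349  0.014     ]
 [ 0.46998255 -0.00965928  0.014     ]] 0.17299392654323636 [0.51446479 0.04379542 0.014     ]
```

apply_moves(
  series="0.0861 0.0611 0.063 0 0 0;0.0861 0.0611 0.063 0 0 0;0.0861 0.0611 0.063 0 0 0;0.0861 0.0611 0.063 0 0 0;0.0861 0.0611 0.063 0 0 0;0.0861 0.0611 0.063 0 0 0;0.0861 0.0611 0.063 0 0 0;0.0861 0.0611 0.063 0 0 0",
)

```text
time_s: 42.55
tool_pos: [0.4025, -0.2235, 0.0996]
orientation: [0.707, -0.707, 0.001, -0.001]
wrist_force: [0.3, 0.3, 0.6]
finger_gap: -0.0
gripper_force: 0.0
```

apply_moves(
  series="0 0 0.025 0 0 0;0 0 0.025 0 0 0;0 0 0.025 0 0 0;0 0 0.025 0 0 0;0 0 0.025 0 0 0;0 0 0.025 0 0 0;0 0 0.015 0 0 0;0 0 0 0 0 0",
)

```text
time_s: 43.35
tool_pos: [0.4026, -0.2227, 0.0665]
orientation: [0.707, -0.707, 0.001, -0.0]
wrist_force: [0.2, -0.2, 0.9]
finger_gap: -0.0001
gripper_force: 0.0
```

apply_moves(
  series="0 0 0.01 0 0 0;0 0 0.01 0 0 0;0 0 0.01 0 0 0;0 0 0 0 0 0;0 0 0 0 0 0;0 0 0 0 0 0;0 0 0 0 0 0;0 0 0 0 0 0",
)

```text
time_s: 44.15
tool_pos: [0.4031, -0.2229, 0.0611]
orientation: [0.707, -0.707, 0.001, -0.001]
wrist_force: [0.7, 0.6, 2.3]
finger_gap: 0.0005
gripper_force: 1.2
```

apply_moves(
  series="0 0 0.01 0 0 0;0 0 0.005 0 0 0;0 0 0 0 0 0;0 0 0 0 0 0;0 0 0 0 0 0;0 0 0 0 0 0;0 0 0 0 0 0;0 0 0 0 0 0",
)

```text
time_s: 44.95
tool_pos: [0.4031, -0.2229, 0.0581]
orientation: [0.707, -0.707, 0.001, -0.001]
wrist_force: [0.9, -0.0, 5.3]
finger_gap: -0.0002
gripper_force: 2.6
```

apply_moves(
  series="0 0 0.01 0 0 0;0 0 0.005 0 0 0;0 0 0 0 0 0;0 0 0 0 0 0;0 0 0 0 0 0;0 0 0 0 0 0;0 0 0 0 0 0;0 0 0 0 0 0",
)

```text
time_s: 45.75
tool_pos: [0.4032, -0.223, 0.0576]
orientation: [0.708, -0.707, 0.002, -0.0]
wrist_force: [-4.9, 5.1, 27.1]
finger_gap: -0.0003
gripper_force: 13.3
```

The button is fully in: a hard stop after 3–4 mm with 27 N. I'm releasing it and moving over to the tile.

apply_moves(
  series="0 0 -0.02 0 0 0;0 0 -0.09 0 0 0;0 0 -0.15 0 0 0;0 0 -0.15 0 0 0;0 0 -0.15 0 0 0;0 0 -0.15 0 0 0;0 0 0 0 0 0;0 0 0 0 0 0",
)

```text
time_s: 46.55
tool_pos: [0.402, -0.2225, 0.1965]
orientation: [-0.707, 0.707, -0.001, 0.001]
wrist_force: [-1.0, -0.3, 0.7]
finger_gap: 0.0002
gripper_force: 0.0
```

```bash
python3 - <<'E'
from h import *
s=state();print(s['tool_pos'])
go([.525,.30,.2],ori(0,0),16)
E
```

```text
[ 0.40198387 -0.22248749  0.19648263]
16 x: -0.1633 -0.0384 -0.0010 -0.0007 0.0001 -0.0003
```

apply_moves(
  series="-0.1633 -0.0384 -0.001 0 0 0;-0.1633 -0.0384 -0.001 0 0 0;-0.1633 -0.0384 -0.001 0 0 0;-0.1633 -0.0384 -0.001 0 0 0;-0.1633 -0.0384 -0.001 0 0 0;-0.1633 -0.0384 -0.001 0 0 0;-0.1633 -0.0384 -0.001 0 0 0;-0.1633 -0.0384 -0.001 0 0 0",
  fingers=0,
)

```text
time_s: 47.35
tool_pos: [0.4628, 0.0395, 0.1964]
orientation: [-0.707, 0.707, 0.0, -0.002]
wrist_force: [0.8, 0.1, 0.6]
finger_gap: 0.0856
gripper_force: 0.0
```

apply_moves(
  series="-0.1633 -0.0384 -0.001 0 0 0;-0.1633 -0.0384 -0.001 0 0 0;-0.1633 -0.0384 -0.001 0 0 0;-0.1633 -0.0384 -0.001 0 0 0;-0.1633 -0.0384 -0.001 0 0 0;-0.1633 -0.0384 -0.001 0 0 0;-0.1633 -0.0384 -0.001 0 0 0;-0.1633 -0.0384 -0.001 0 0 0",
)

```text
time_s: 48.15
tool_pos: [0.5246, 0.3004, 0.1972]
orientation: [-0.707, 0.707, -0.001, -0.002]
wrist_force: [0.8, -0.1, 0.8]
finger_gap: 0.0853
gripper_force: 0.0
```

apply_moves(
  series="0 0 0 0 0 0;0 0 0 0 0 0;0 0 0 0 0 0;0 0 0 0 0 0;0 0 0 0 0 0;0 0 0 0 0 0;0 0 0 0 0 0;0 0 0 0 0 0",
)

```text
time_s: 48.95
tool_pos: [0.5255, 0.2996, 0.2002]
orientation: [-0.707, 0.707, -0.001, 0.001]
wrist_force: [0.8, -0.2, -0.5]
finger_gap: 0.0855
gripper_force: 0.0
```

```bash
python3 - <<'E'
from h import *
im,c=snap('w10');s=state();print(s['tool_pos'],s['joint_positions'],s['finger_gap'])
k=im[:330,110:480];k=cv2.resize(k,None,fx=1.8,fy=1.8,interpolation=cv2.INTER_CUBIC);cv2.imwrite('pics/w10b.png',k)
E
```

```text
[0.52545013 0.29970541 0.20012994] [ 0.78665257  0.37284122 -0.09219807  0.00209739 -1.10460424 -0.78763034] 0.08521887176936667
```

View pics/w10b.png

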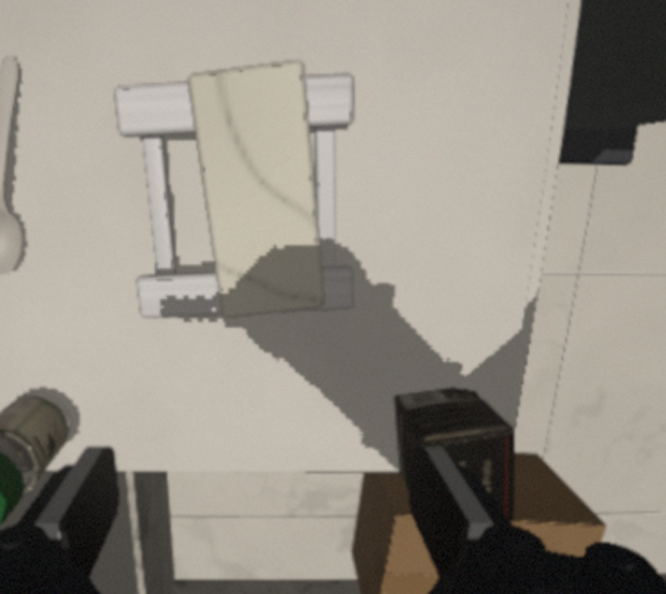

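The tile corners in the crop are (191,75), (303,61), (322,303) and (222,319); the stand is out of this view. I'll measure its shift in the two fixed cameras.

```bash
python3 - <<'E'
from h import *
c=load('w10');P=world(c,np.array([(191,75),(303,61),(322,303),(222,319)])/1.8+[110,0],.056)
d=P[2:].sum(0)-P[:2].sum(0);print(P.round(4).tolist(),P.mean(0),np.linalg.norm(np.diff(P[[0,1,2,3,0]],axis=0),axis=1).round(4),'yaw',-np.arctan2(d[0],d[1]))
for cam,(y0,y1,x0,x1) in(('top',(144,192,203,248)),('scene',(158,206,229,282))):
    a=cv2.imread(f'pics/{cam}0.png');b=capture(cam);cv2.imwrite(f'pics/{cam}3.png',b)
    T=a[y0:y1,x0:x1];m=cv2.matchTemplate(b[y0-30:y1+30,x0-30:x1+30],T,cv2.TM_CCOEFF_NORMED);_,v,_,(lx,ly)=cv2.minMaxLoc(m)
    q=lambda l,e,r:.5*(l-r)/(l-2*e+r)
    sx=lx+q(m[ly,lx-1],m[ly,lx],m[ly,lx+1])-30;sy=ly+q(m[ly-1,lx],m[ly,lx],m[ly+1,lx])-30
    k=calibration(cam); o=pix(k,[[.5405,.0335,.03]]);w=world(k,np.r_[o,o+[sx,sy]],.03);print(cam,v,sx,sy,w[1]-w[0])
    def org(i):
        h=cv2.cvtColor(i,cv2.COLOR_BGR2HSV);mm=cv2.inRange(h,(3,110,60),(18,255,255));z=np.zeros_like(mm);z[y0-20:y1+25,x0-20:x1+12]=mm[y0-20:y1+25,x0-20:x1+12];z=cv2.morphologyEx(z,cv2.MORPH_OPEN,np.ones((3,3)))
        return cv2.minAreaRect(cv2.findNonZero(z))
    print(org(a),org(b))
E
```

```text
[[0.5618, 0.1668, 0.056], [0.5053, 0.1605, 0.056], [0.4919, 0.285, 0.056], [0.5492, 0.2944, 0.056]] [0.52703919 0.22668186 0.056     ] [0.0569 0.1252 0.0581 0.1282] yaw 0.10279556718831746
top 0.9701104760169983 -3.7670898 9.471546 [-0.0255904   0.01071941  0.        ]
((225.1006622314453, 167.08319091796875), (39.200008392333984, 32.63268280029297), 78.2317123413086) ((221.40431213378906, 176.54078674316406), (39.48554229736328, 32.63268280029297), 78.2317123413086)
scene 0.9821552038192749 -9.093405 5.335678 [-0.02630621  0.01032645  0.        ]
((255.14923095703125, 184.5976104736328), (34.38852310180664, 39.81829071044922), 27.474430084228516) ((245.5, 189.50001525878906), (35.029441833496094, 39.29389953613281), 23.96249008178711)
```

Both cameras agree: the stand is now at (0.5145, 0.044) with its yaw unchanged. The tile is at (0.527, 0.2267), yaw 0.103. I'll pick it up at tilt +30°.

```bash
python3 - <<'E'
from h import *
p,r=tcp([.527,.2267,.049],.103,30,-.012*yh(.103))
s=go(p+.1*up,r,8); go(p,r,6,s); print(p)
E
```

```text
8 x: 0.0568 0.0006 0.0289 -0.0258 -0.4690 -0.0896 
6 x: 0.0417 0.0000 0.0722 0.0000 0.0000 0.0000 
[0.52741127 0.2227212  0.03514359]
```

apply_moves(
  series="0.0568 0.0006 0.0289 -0.0258 -0.469 -0.0896;0.0568 0.0006 0.0289 -0.0258 -0.469 -0.0896;0.0568 0.0006 0.0289 -0.0258 -0.469 -0.0896;0.0568 0.0006 0.0289 -0.0258 -0.469 -0.0896;0.0568 0.0006 0.0289 -0.0258 -0.469 -0.0896;0.0568 0.0006 0.0289 -0.0258 -0.469 -0.0896;0.0568 0.0006 0.0289 -0.0258 -0.469 -0.0896;0.0568 0.0006 0.0289 -0.0258 -0.469 -0.0896",
)

```text
time_s: 49.9
tool_pos: [0.5277, 0.2225, 0.1354]
orientation: [0.717, -0.646, -0.193, -0.175]
wrist_force: [0.5, 0.5, -0.4]
finger_gap: 0.0852
gripper_force: 0.0
```

apply_moves(
  series="0.0417 0 0.0722 0 0 0;0.0417 0 0.0722 0 0 0;0.0417 0 0.0722 0 0 0;0.0417 0 0.0722 0 0 0;0.0417 0 0.0722 0 0 0;0.0417 0 0.0722 0 0 0;0 0 0 0 0 0;0 0 0 0 0 0",
)

```text
time_s: 50.7
tool_pos: [0.5275, 0.2227, 0.0345]
orientation: [0.717, -0.647, -0.192, -0.173]
wrist_force: [-0.4, -0.2, -0.6]
finger_gap: 0.0854
gripper_force: 0.0
```

apply_moves(
  series="0 0 0 0 0 0;0 0 0 0 0 0;0 0 0 0 0 0;0 0 0 0 0 0;0 0 0 0 0 0;0 0 0 0 0 0;0 0 0 0 0 0;0 0 0 0 0 0",
  fingers=1,
)

```text
time_s: 51.5
tool_pos: [0.5284, 0.2227, 0.0365]
orientation: [0.718, -0.647, -0.191, -0.174]
wrist_force: [-0.3, -2.1, 5.8]
finger_gap: 0.0591
gripper_force: 66.4
```

apply_moves(
  series="-0.022 0 -0.038 0 0 0;-0.042 0 -0.072 0 0 0;-0.042 0 -0.072 0 0 0;-0.042 0 -0.072 0 0 0;-0.042 0 -0.072 0 0 0;-0.042 0 -0.072 0 0 0;-0.042 0 -0.072 0 0 0;-0.042 0 -0.072 0 0 0",
)

```text
time_s: 52.3
tool_pos: [0.5273, 0.2232, 0.1621]
orientation: [0.717, -0.647, -0.192, -0.173]
wrist_force: [-0.2, -0.4, -2.5]
finger_gap: 0.0587
gripper_force: 65.5
```

```bash
python3 - <<'E'
from h import *
s=state();print(s['tool_pos'],s['finger_gap'],s['gripper_force'],s['wrist_force'])
p,r=tcp([.5145,.044,.079],.173,-60,.012*up); print(p)
a=tcp([.52,.14,.20],.14,-15)
s=go(*a,8); s=go(p+.085*up,r,8,s); go(p+.003*up,r,8,s)
E
```

```text
[0.52727274 0.22316604 0.16211425] 0.058704334019684064 65.53553223609924 [-0.24621512 -0.41171052 -2.54010762]
[0.51688522 0.03035043 0.083     ]
8 x: 0.0516 0.0106 -0.0240 -0.0047 0.7030 -0.0336 
8 x: 0.0487 0.0125 0.0465 0.0185 0.7031 -0.0241 
8 x: -0.0444 0.0000 0.0256 0.0000 0.0000 0.0000
```

apply_moves(
  series="0.0516 0.0106 -0.024 -0.0047 0.703 -0.0336;0.0516 0.0106 -0.024 -0.0047 0.703 -0.0336;0.0516 0.0106 -0.024 -0.0047 0.703 -0.0336;0.0516 0.0106 -0.024 -0.0047 0.703 -0.0336;0.0516 0.0106 -0.024 -0.0047 0.703 -0.0336;0.0516 0.0106 -0.024 -0.0047 0.703 -0.0336;0.0516 0.0106 -0.024 -0.0047 0.703 -0.0336;0.0516 0.0106 -0.024 -0.0047 0.703 -0.0336",
)

```text
time_s: 53.1
tool_pos: [0.5206, 0.1357, 0.1841]
orientation: [0.748, -0.651, 0.1, 0.086]
wrist_force: [-0.2, 0.1, -0.9]
finger_gap: 0.0591
gripper_force: 65.5
```

apply_moves(
  series="0.0487 0.0125 0.0465 0.0185 0.7031 -0.0241;0.0487 0.0125 0.0465 0.0185 0.7031 -0.0241;0.0487 0.0125 0.0465 0.0185 0.7031 -0.0241;0.0487 0.0125 0.0465 0.0185 0.7031 -0.0241;0.0487 0.0125 0.0465 0.0185 0.7031 -0.0241;0.0487 0.0125 0.0465 0.0185 0.7031 -0.0241;0.0487 0.0125 0.0465 0.0185 0.7031 -0.0241;0.0487 0.0125 0.0465 0.0185 0.7031 -0.0241",
)

```text
time_s: 53.9
tool_pos: [0.5175, 0.0307, 0.1671]
orientation: [0.662, -0.557, 0.384, 0.321]
wrist_force: [-0.4, -0.9, -1.9]
finger_gap: 0.0585
gripper_force: 65.6
```

apply_moves(
  series="0 0 0 0 0 0;0 0 0 0 0 0;0 0 0 0 0 0;0 0 0 0 0 0;0 0 0 0 0 0;0 0 0 0 0 0;0 0 0 0 0 0;0 0 0 0 0 0",
)

```text
time_s: 54.7
tool_pos: [0.5169, 0.0304, 0.1665]
orientation: [0.663, -0.557, 0.383, 0.322]
wrist_force: [-0.9, -1.0, -1.5]
finger_gap: 0.0584
gripper_force: 65.5
```

```bash
python3 - <<'E'
from h import *
s=state();print(s['tool_pos'],s['finger_gap'],s['gripper_force'],s['wrist_force'])
p,r=tcp([.5145,.044,.079],.173,-60,.012*up); go(p+.003*up,r,8)
im,c=snap('w11')
# tile (pale) in hand: compare its outline with where it should be
g=R.from_euler('z',.173)*R.from_euler('x',np.pi/2)
O=np.array([(30,65,-7),(-30,65,-7),(30,65,7),(-30,65,7),(30,-65,-7),(-30,-65,-7)])/1000.
print(pix(c,[.5145,.044,.079+.085]+g.apply(O)).round().tolist())
h=cv2.cvtColor(im,cv2.COLOR_BGR2HSV)
for y in range(110,260,20): print(y,[tuple(int(q) for q in v) for v in h[y,200:312:8]])
b=capture('scene');cv2.imwrite('pics/scene4.png',b);a=cv2.imread('pics/scene3.png')
x0,y0=229-9,158+5;T=a[y0+12:y0+53,x0+4:x0+55];print(cv2.minMaxLoc(cv2.matchTemplate(b[y0-18:y0+83,x0-26:x0+85],T,cv2.TM_CCOEFF_NORMED))[1::2],'expect 30 30')
E
```

```text
[0.51692388 0.03036699 0.1665324 ] 0.05838932322833989 65.53427696228027 [-0.88834506 -0.98935576 -1.47172427]
8 x: -0.0436 0.0000 0.0252 -0.0000 0.0001 0.0001 
[[169.0, 210.0], [340.0, 210.0], [176.0, 182.0], [332.0, 182.0], [212.0, 327.0], [298.0, 327.0]]
110 [(59, 86, 65), (49, 78, 62), (21, 18, 229), (17, 24, 201), (17, 23, 152), (16, 25, 132), (19, 32, 111), (16, 28, 118), (19, 31, 117), (17, 30, 121), (18, 30, 126), (18, 27, 123), (19, 27, 134), (23, 24, 129)]
130 [(19, 15, 234), (19, 15, 234), (21, 14, 234), (19, 15, 235), (1, 186, 181), (173, 11, 94), (8, 9, 109), (14, 22, 174), (19, 16, 228), (19, 15, 237), (19, 15, 237), (19, 15, 237), (21, 14, 237), (18, 14, 236)]
150 [(19, 15, 236), (17, 15, 237), (20, 16, 235), (5, 95, 132), (9, 150, 233), (9, 150, 233), (9, 151, 232), (9, 152, 233), (9, 151, 231), (3, 120, 151), (15, 29, 191), (26, 18, 194), (28, 18, 193), (6, 90, 142)]
170 [(19, 15, 237), (19, 15, 238), (8, 143, 216), (9, 147, 232), (9, 150, 233), (9, 150, 233), (9, 152, 230), (9, 155, 228), (7, 59, 56), (8, 49, 57), (8, 51, 55), (11, 51, 55), (9, 150, 228), (10, 155, 
[... 209 characters left out ...]
, 26, 229)]
210 [(21, 30, 221), (21, 31, 213), (21, 30, 202), (23, 31, 211), (21, 34, 220), (22, 31, 220), (24, 29, 220), (22, 30, 221), (25, 32, 221), (23, 30, 220), (24, 32, 221), (23, 31, 221), (23, 31, 221), (23, 29, 223)]
230 [(22, 30, 126), (21, 27, 124), (22, 33, 117), (24, 31, 117), (21, 33, 125), (22, 31, 124), (22, 31, 124), (21, 33, 124), (18, 36, 127), (23, 32, 127), (21, 32, 127), (18, 30, 127), (21, 34, 126), (19, 34, 128)]
250 [(22, 31, 125), (21, 33, 124), (21, 35, 125), (21, 30, 120), (21, 32, 110), (21, 29, 122), (19, 34, 126), (21, 35, 124), (23, 27, 123), (23, 32, 126), (19, 32, 126), (21, 34, 127), (21, 32, 127), (22, 31, 125)]
(0.9272879958152771, (30, 30)) expect 30 30
```

```bash
python3 - <<'E'
from h import *
im=cv2.imread('pics/w11.png');g=cv2.cvtColor(im,cv2.COLOR_BGR2GRAY)
for x in(215,256,290):print(x,[(y,int(g[y,x])) for y in range(172,236,3)])
for y in(200,225,250,280,300):
    r=g[y].astype(int);print(y,[(x,r[x]) for x in range(160,350) if abs(r[x+1]-r[x-1])>35])
E
```

```text
215 [(172, 102), (175, 96), (178, 96), (181, 98), (184, 97), (187, 153), (190, 219), (193, 219), (196, 217), (199, 215), (202, 210), (205, 210), (208, 199), (211, 186), (214, 149), (217, 116), (220, 114), (223, 117), (226, 114), (229, 116), (232, 117), (235, 116)]
256 [(172, 158), (175, 159), (178, 139), (181, 93), (184, 87), (187, 168), (190, 221), (193, 222), (196, 223), (199, 224), (202, 224), (205, 224), (208, 219), (211, 209), (214, 163), (217, 126), (220, 122), (223, 121), (226, 122), (229, 119), (232, 121), (235, 119)]
290 [(172, 53), (175, 51), (178, 55), (181, 63), (184, 80), (187, 176), (190, 223), (193, 223), (196, 224), (199, 224), (202, 226), (205, 226), (208, 221), (211, 207), (214, 162), (217, 124), (220, 125), (223, 123), (226, 121), (229, 120), (232, 120), (235, 120)]
200 [(331, np.int64(200)), (332, np.int64(174)), (333, np.int64(133)), (334, np.int64(102))]
225 [(180, np.int64(197)), (181, np.int64(146))]
250 [(176, np.int64(203)), (177, np.int64(166)), (178, np.int64(138)), (189, np.int64(150)), (329, np.int64(140)), (330, np.int64(100)), (331, np.int64(69))]
280 [(173, np.int64(111)), (181, np.int64(134)), (182, np.int64(97)), (183, np.int64(61)), (199, np.int64(47)), (200, np.int64(74)), (201, np.int64(104)), (313, np.int64(82)), (314, np.int64(50)), (330, np.int64(68)), (331, np.int64(113)), (332, np.int64(145)), (339, np.int64(114)), (340, np.int64(90))]
300 [(194, np.int64(50)), (195, np.int64(109)), (196, np.int64(186)), (197, np.int64(221)), (207, np.int64(211)), (208, np.int64(162)), (209, np.int64(126)), (306, np.int64(147)), (307, np.int64(199)), (316, np.int64(218)), (317, np.int64(160)), (318, np.int64(81)), (319, np.int64(40))]
```

The tile in hand is within about 1.5 mm of expected and the stand is unmoved. I'm lowering it.

apply_moves(
  series="-0.0436 0 0.0252 0 0 0;-0.0436 0 0.0252 0 0 0;-0.0436 0 0.0252 0 0 0;-0.0436 0 0.0252 0 0 0;-0.0436 0 0.0252 0 0 0;-0.0436 0 0.0252 0 0 0;-0.0436 0 0.0252 0 0 0;-0.0436 0 0.0252 0 0 0",
)

```text
time_s: 55.6
tool_pos: [0.517, 0.0265, 0.1011]
orientation: [0.655, -0.553, 0.396, 0.331]
wrist_force: [-17.3, 11.2, 51.3]
finger_gap: 0.0589
gripper_force: 67.1
```

apply_moves(
  series="-0.004 0 0.0024 0 0 0;0 0 0 0 0 0;0 0 0 0 0 0;0 0 0 0 0 0;0 0 0 0 0 0;0 0 0 0 0 0;0 0 0 0 0 0;0 0 0 0 0 0",
)

```text
time_s: 56.4
tool_pos: [0.5169, 0.0266, 0.0996]
orientation: [0.655, -0.553, 0.395, 0.33]
wrist_force: [-17.4, 8.8, 52.3]
finger_gap: 0.0588
gripper_force: 66.5
```

It met resistance (52 N) about 15 mm high. I'll back up and check the tile in the hand and the stand.

apply_moves(
  series="0.04 0 -0.023 0 0 0;0.0436 0 -0.0252 0 0 0;0.0436 0 -0.0252 0 0 0;0.0436 0 -0.0252 0 0 0;0.0436 0 -0.0252 0 0 0;0.0436 0 -0.0252 0 0 0;0.0436 0 -0.0252 0 0 0;0.0436 0 -0.0252 0 0 0",
)

```text
time_s: 57.2
tool_pos: [0.5169, 0.0302, 0.1654]
orientation: [0.663, -0.557, 0.383, 0.322]
wrist_force: [0.3, -0.1, -1.4]
finger_gap: 0.0589
gripper_force: 64.3
```

apply_moves(
  series="0 0 0 0 0 0;0 0 0 0 0 0;0 0 0 0 0 0;0 0 0 0 0 0;0 0 0 0 0 0;0 0 0 0 0 0;0 0 0 0 0 0;0 0 0 0 0 0",
)

```text
time_s: 58.0
tool_pos: [0.5169, 0.0303, 0.1646]
orientation: [0.663, -0.557, 0.383, 0.322]
wrist_force: [-1.5, 0.2, -2.1]
finger_gap: 0.0588
gripper_force: 64.3
```

```bash
python3 - <<'E'
from h import *
s=state();print(s['tool_pos'],s['finger_gap'],s['gripper_force'],s['wrist_force'])
snap('w12');snap('top4','top');b,_=snap('scene5','scene')
g=cv2.cvtColor(cv2.imread('pics/w12.png'),cv2.COLOR_BGR2GRAY)
for x in(215,256,290):print(x,[(y,int(g[y,x])) for y in range(100,260,5)])
for y in(200,225,250,280,300,320):
    r=g[y].astype(int);print(y,[(x,int(r[x])) for x in range(160,350) if abs(r[x+1]-r[x-1])>35])
a=cv2.imread('pics/scene3.png');x0,y0=220,163
T=a[y0+12:y0+53,x0+4:x0+55];print(cv2.minMaxLoc(cv2.matchTemplate(b[y0-18:y0+83,x0-26:x0+85],T,cv2.TM_CCOEFF_NORMED))[1::2],'expect 30 30')
E
```

```text
[0.51689343 0.03027392 0.16461911] 0.058765314771490135 64.329993724823 [-1.52262404  0.19514304 -2.07593679]
215 [(100, 111), (105, 111), (110, 228), (115, 219), (120, 219), (125, 213), (130, 193), (135, 141), (140, 125), (145, 126), (150, 128), (155, 126), (160, 124), (165, 126), (170, 127), (175, 129), (180, 130), (185, 131), (190, 135), (195, 134), (200, 135), (205, 134), (210, 135), (215, 136), (220, 135), (225, 133), (230, 137), (235, 137), (240, 138), (245, 137), (250, 139), (255, 138)]
256 [(100, 110), (105, 114), (110, 113), (115, 221), (120, 223), (125, 223), (130, 205), (135, 150), (140, 139), (145, 139), (150, 126), (155, 136), (160, 138), (165, 136), (170, 137), (175, 137), (180, 136), (185, 136), (190, 138), (195, 137), (200, 137), (205, 137), (210, 138), (215, 132), (220, 136), (225, 135), (230, 133), (235, 128), (240, 124), (245, 132), (250, 135), (255, 137)]
290 [(100, 119), (105, 122), (110, 139), (115, 222), (120, 226), (125, 224), (130, 206), (135, 151), (140, 139), (145, 139), (150, 127), (155, 138), (160, 137), (165, 138), (170, 139), (175, 138), (180, 140), (18
[... 207 characters left out ...]
180, 145)]
225 [(185, 220), (186, 170), (187, 139)]
250 [(176, 210), (177, 171), (178, 140), (329, 144), (330, 103), (331, 66)]
280 [(173, 106), (174, 129), (181, 138), (182, 99), (183, 64), (199, 52), (200, 84), (201, 123), (312, 112), (313, 83), (314, 50), (330, 72), (331, 118), (332, 148), (338, 130), (339, 112), (340, 89)]
300 [(194, 48), (195, 107), (196, 189), (197, 223), (205, 194), (206, 148), (307, 137), (308, 175), (309, 214), (316, 220), (317, 157), (318, 81), (319, 36)]
320 [(189, 50), (190, 92), (191, 159), (192, 213), (199, 204), (200, 159), (228, 100), (280, 110), (308, 134), (309, 184), (310, 219), (321, 201), (322, 120), (323, 56)]
(0.9225245714187622, (30, 30)) expect 30 30
```

The tile slid up in the grip, so it must have landed on a wall top. I'll compare its bottom edge in the pictures before and after.

```bash
python3 - <<'E'
from h import *
for n in('w11','w12','w7'):
    im=cv2.imread(f'pics/{n}.png');c=load(n)
    print(n,[(y,)+tuple(int(q) for q in im[y,256]) for y in range(212,352,5)])
    g=cv2.cvtColor(im,cv2.COLOR_BGR2GRAY).astype(int)
    for y in range(286,345,8): print(y,[(x,int(g[y,x])) for x in range(185,335) if abs(g[y,x+1]-g[y,x-1])>25][::2])
    G=R.from_euler('z',.173)*R.from_euler('x',np.pi/2); z0={'w11':.1625,'w12':.1606}.get(n)
    if z0: print('foot corners', pix(c,np.array([.5145,.044,.014])+R.from_euler('z',.173).apply([[.055,-.045,0],[-.055,-.045,0],[.055,.045,0],[-.055,.045,0]])).round().tolist())
E
```

```text
w11 [(212, 176, 194, 201), (217, 113, 126, 132), (222, 108, 121, 127), (227, 109, 120, 126), (232, 109, 120, 126), (237, 110, 121, 127), (242, 109, 120, 126), (247, 108, 119, 124), (252, 107, 118, 124), (257, 109, 119, 125), (262, 107, 119, 124), (267, 111, 121, 125), (272, 107, 117, 122), (277, 99, 109, 112), (282, 107, 117, 122), (287, 109, 118, 124), (292, 108, 120, 124), (297, 112, 122, 125), (302, 110, 120, 125), (307, 111, 122, 126), (312, 109, 118, 124), (317, 103, 113, 117), (322, 107, 118, 122), (327, 36, 59, 91), (332, 33, 59, 90), (337, 41, 61, 92), (342, 40, 59, 89), (347, 41, 40, 41)]
286 [(198, 42), (200, 186), (203, 155), (310, 137), (312, 189), (314, 73), (330, 69)]
294 [(196, 54), (198, 200), (205, 207), (207, 125), (308, 153), (310, 224), (315, 168), (317, 47)]
302 [(193, 39), (195, 159), (207, 221), (209, 144), (306, 191), (316, 224), (318, 124), (320, 34)]
310 [(191, 55), (193, 191), (200, 220), (202, 140), (308, 201), (319, 218), (321, 76)]
318 [(189, 67), (191, 190), (199, 222), (201, 144), (309, 202), (321, 216), (323, 76)]
326 [(191, 52), (193, 158), (198, 224
[... 1913 characters left out ...]
51, 72, 124), (242, 57, 89, 143), (247, 67, 113, 179), (252, 42, 67, 102), (257, 40, 62, 93), (262, 39, 62, 92), (267, 41, 63, 93), (272, 52, 79, 119), (277, 70, 116, 183), (282, 76, 126, 196), (287, 81, 131, 202), (292, 62, 94, 140), (297, 210, 221, 227), (302, 215, 225, 231), (307, 215, 225, 231), (312, 215, 224, 230), (317, 215, 225, 230), (322, 216, 225, 231), (327, 215, 224, 230), (332, 214, 223, 230), (337, 213, 223, 229), (342, 193, 202, 211), (347, 48, 46, 46)]
286 [(207, 215), (302, 140), (304, 222)]
294 [(208, 215), (210, 139), (300, 107), (302, 192)]
302 []
310 []
318 []
326 []
334 []
342 [(205, 213), (207, 93), (248, 94), (251, 139), (253, 167), (262, 133), (305, 59), (307, 194)]
```

```bash
cat > tf.py <<'E'
from h import *
Y=.173
def tilefit(c,obs,z0,p0=(.5145,.044)):
    """obs: list of (edge,col,row). face toward +y (near) is plate z=-7 with y up"""
    G=R.from_euler('z',Y)*R.from_euler('x',np.pi/2)
    E={'far':((30,65,7),(-30,65,7)),'near':((30,65,-7),(-30,65,-7)),'left':((30,65,-7),(30,-65,-7)),'right':((-30,65,-7),(-30,-65,-7)),'bot':((30,-65,-7),(-30,-65,-7))}
    def res(x):
        r=R.from_euler('z',Y)*R.from_euler('x',np.pi/2+x[3])*R.from_euler('z',x[4]); P=np.array([*p0,z0])+R.from_euler('z',Y).apply(x[:3]); o=[]
        for e,u,v in obs:
            a,b=pix(c,P+r.apply(np.array(E[e])/1000.)); d=(b-a)/np.linalg.norm(b-a); o.append(d[0]*(v-a[1])-d[1]*(u-a[0]))
        return np.array(o)
    q=least_squares(res,np.zeros(5),x_scale=[.01,.01,.01,.1,.1],loss='soft_l1'); return q.x,res(q.x)
if __name__=='__main__':
    o11=[('far',215,187),('far',256,187),('far',290,186.5),('near',215,214),('near',256,214),('near',290,214),('left',180.7,225),('left',203,286),('left',207,294),('right',310.5,286),('right',308.5,294),('bot',256,324.5)]
    o12=[('far',256,113),('far',290,112.5),('near',215,133),('near',256,133),('near',290,133),('left',179,200),('left',186,225),('left',203,286),('left',204.5,294),('right',312,286),('right',309.5,294),('bot',256,316)]
    for n,o,z in(('w11',o11,.1625),('w12',o12,.1606)):
        x,e=tilefit(load(n),o,z);print(n,'dx dy dz(mm)',(x[:3]*1000).round(1),'pitch roll',x[3:].round(3),e.round(1))
E
python3 tf.py
```

```text
w11 dx dy dz(mm) [-1.1 -4.4 -6.5] pitch roll [ 0.003 -0.014] [-0.6 -0.2 -0.3 -0.1  0.3  0.7  0.1  0.1 -0.9  0.5  0.   0.5]
w12 dx dy dz(mm) [-0.8 -6.5 24.3] pitch roll [ 0.106 -0.012] [-0.1 -0.2 -0.4  0.1  0.5  0.2 -0.1 -0.7 -0.  -0.1  0.6  0.4]
```

The fit is clear: the tile is now pitched 0.106 rad, 6.5 mm off in y and 24 mm higher in the grip, probably from the momentary slackening. I'll re-aim from its measured pose.

```bash
cat > re.txt <<'E'
E
rm re.txt; python3 - <<'E'
from h import *
s=state();t=s['tool_pos'];r=R.from_quat(s['orientation'])
Z=R.from_euler('z',.173)
Pc=np.array([.5145,.044,.1606])+Z.apply([-.0008,-.0065,.0243])
q=R.from_rotvec(Z.apply([1,0,0])*-.106)
rel=q.apply(t-Pc); r2=q*r
tgt=lambda z:np.array([.5145,.044,z])+rel
print('Pc',Pc,'rel',rel)
a=go(tgt(.185),r2,4); go(tgt(.082),r2,8,a)
np.save('rel.npy',np.r_[rel,r2.as_quat()])
E
```

```text
Pc [0.51483084 0.03745932 0.1849    ] rel [ 0.00242879 -0.00923614 -0.01931516]
4 x: -0.0015 -0.0010 -0.0055 -0.0000 0.1898 0.0000 
8 x: -0.0588 -0.0000 0.0261 0.0000 0.0000 0.0000
```

apply_moves(
  series="-0.0015 -0.001 -0.0055 0 0.1898 0;-0.0015 -0.001 -0.0055 0 0.1898 0;-0.0015 -0.001 -0.0055 0 0.1898 0;-0.0015 -0.001 -0.0055 0 0.1898 0;0 0 0 0 0 0;0 0 0 0 0 0;0 0 0 0 0 0;0 0 0 0 0 0",
)

```text
time_s: 58.95
tool_pos: [0.5169, 0.0347, 0.1659]
orientation: [0.642, -0.539, 0.417, 0.351]
wrist_force: [-0.1, -0.1, -1.3]
finger_gap: 0.0588
gripper_force: 64.4
```

```bash
python3 - <<'E'
from tf import *
im,c=snap('w13');s=state();print(s['tool_pos'],s['finger_gap'])
g=cv2.GaussianBlur(cv2.cvtColor(im,cv2.COLOR_BGR2GRAY),(3,3),0).astype(int)
for x in(215,240,256,275,290):
    d=np.abs(g[2:,x]-g[:-2,x]);print(x,[(y+1,int(d[y])) for y in range(80,345) if d[y]>22 and d[y]==d[max(0,y-3):y+4].max()])
for y in(180,200,225,240,286,294):
    d=np.abs(g[y,2:]-g[y,:-2]);print(y,[(x+1,int(d[x])) for x in range(150,345) if d[x]>18 and d[x]==d[x-3:x+4].max()])
p=np.load('rel.npy');go(np.array([.5145,.044,.082])+p[:3],R.from_quat(p[3:]),8)
E
```

```text
[0.51692402 0.03472047 0.1658949 ] 0.05872368104211033
215 [(112, 68), (132, 23), (338, 49)]
240 [(112, 67), (133, 25), (333, 25)]
256 [(112, 54), (132, 24), (333, 23)]
275 [(111, 45), (132, 36), (333, 24)]
290 [(111, 47), (131, 24), (132, 24), (133, 24), (338, 49)]
180 [(174, 68), (339, 43)]
200 [(179, 67), (332, 22), (338, 58)]
225 [(186, 71), (326, 40), (337, 71)]
240 [(189, 60), (325, 24), (326, 24)]
286 [(177, 31), (182, 37), (199, 103), (314, 83), (330, 41), (336, 37)]
294 [(197, 122), (204, 68), (309, 63), (316, 110)]
8 x: -0.0590 -0.0000 0.0261 -0.0000 0.0003 -0.0004
```

```bash
python3 - <<'E'
from tf import *
o=[('far',240,112),('far',256,112),('far',275,111.5),('far',290,111.5),('near',215,132.5),('near',240,133),('near',256,132.5),('near',275,132.5),('near',290,132.5),('left',174,180),('left',179,200),('left',186,225),('left',204,294),('right',332,200),('right',326,225),('right',309.5,294)]
x,e=tilefit(load('w13'),o,.185);print((x[:3]*1000).round(1),x[3:].round(3),e.round(1))
im=cv2.imread('pics/w13.png');print([(y,)+tuple(int(q) for q in im[y,256]) for y in range(296,345,4)],[(y,)+tuple(int(q) for q in im[y,220]) for y in range(296,345,4)])
E
```

```text
[ 0.1 -0.   1. ] [-0.014 -0.006] [-0.1  0.  -0.4 -0.3 -0.2  0.4  0.   0.2  0.3 -0.3  0.1 -0.2  0.3  0.2
  0.1 -0.4]
[(296, 118, 130, 136), (300, 119, 131, 135), (304, 114, 125, 131), (308, 111, 122, 128), (312, 116, 128, 134), (316, 104, 130, 162), (320, 67, 113, 173), (324, 60, 101, 159), (328, 59, 96, 152), (332, 60, 97, 150), (336, 35, 63, 96), (340, 38, 61, 95), (344, 52, 51, 52)] [(296, 110, 122, 127), (300, 117, 128, 132), (304, 118, 129, 137), (308, 118, 130, 136), (312, 117, 129, 134), (316, 124, 144, 160), (320, 74, 125, 194), (324, 76, 130, 202), (328, 77, 130, 205), (332, 75, 127, 199), (336, 69, 116, 180), (340, 51, 48, 50), (344, 50, 48, 47)]
```

The tile is now aligned within about 1 mm. I'm lowering it in two stages.

apply_moves(
  series="-0.059 0 0.0261 0 0 0;-0.059 0 0.0261 0 0 0;-0.059 0 0.0261 0 0 0;-0.059 0 0.0261 0 0 0;-0.03 0 0.0133 0 0 0;-0.02 0 0.0088 0 0 0;-0.01 0 0.0044 0 0 0;0 0 0 0 0 0",
)

```text
time_s: 59.8
tool_pos: [0.517, 0.0349, 0.1009]
orientation: [0.642, -0.539, 0.417, 0.351]
wrist_force: [0.0, -0.0, -1.0]
finger_gap: 0.0584
gripper_force: 64.4
```

apply_moves(
  series="-0.03 0 0.0133 0 0 0;-0.03 0 0.0133 0 0 0;-0.03 0 0.0133 0 0 0;-0.03 0 0.0133 0 0 0;-0.03 0 0.0133 0 0 0;-0.02 0 0.0088 0 0 0;0 0 0 0 0 0;0 0 0 0 0 0",
)

```text
time_s: 60.6
tool_pos: [0.5169, 0.0349, 0.0637]
orientation: [0.642, -0.539, 0.417, 0.351]
wrist_force: [0.8, 0.7, -2.6]
finger_gap: 0.0588
gripper_force: 64.4
```

apply_moves(
  series="-0.007 0 0.003 0 0 0;-0.007 0 0.003 0 0 0;0 0 0 0 0 0;0 0 0 0 0 0;0 0 0 0 0 0;0 0 0 0 0 0;0 0 0 0 0 0;0 0 0 0 0 0",
)

```text
time_s: 61.4
tool_pos: [0.5169, 0.0349, 0.0607]
orientation: [0.642, -0.539, 0.417, 0.351]
wrist_force: [0.0, -0.4, -2.8]
finger_gap: 0.0586
gripper_force: 64.4
```

apply_moves(
  series="0 0 0 0 0 0;0 0 0 0 0 0;0 0 0 0 0 0;0 0 0 0 0 0;0 0 0 0 0 0;0 0 -0.05 0 0 0;0 0 -0.1 0 0 0;0 0 -0.15 0 0 0",
  fingers=0,
)

```text
time_s: 62.2
tool_pos: [0.5066, 0.0886, 0.0853]
orientation: [0.641, -0.539, 0.417, 0.352]
wrist_force: [0.3, -0.5, 0.4]
finger_gap: 0.0856
gripper_force: 0.0
```

apply_moves(
  series="0 0 -0.2 0 0 0;0 0 -0.2 0 0 0;0.1 0 -0.15 0 0 0;0.2 0 -0.1 0 0 0;0.2 0 0 0 0 0;0 0 0 0 0 0;0 0 0 0 0 0;0 0 0 0 0 0",
)

```text
time_s: 63.0
tool_pos: [0.4936, 0.1661, 0.2285]
orientation: [0.642, -0.539, 0.417, 0.351]
wrist_force: [0.2, -0.2, 0.0]
finger_gap: 0.0852
gripper_force: 0.0
```

```bash
python3 - <<'E'
from tf import *
im,c=snap('w14');s=state();print(s['tool_pos'],s['finger_gap'],s['wrist_force'],s['time_s'])
G=R.from_euler('z',.173)*R.from_euler('x',np.pi/2)
O=np.array([(30,65,7),(-30,65,7),(30,65,-7),(-30,65,-7),(30,-65,-7),(-30,-65,-7)])/1000.
print(pix(c,[.5145,.044,.079]+G.apply(O)).round(1).tolist())
q=pix(c,[.5145,.044,.079]+G.apply(O));x0,x1=int(q[:,0].min())-25,int(q[:,0].max())+25
g=cv2.GaussianBlur(cv2.cvtColor(im,cv2.COLOR_BGR2GRAY),(3,3),0).astype(int)
xm=int(q[:2,0].mean())
for x in(xm-15,xm,xm+15):
    d=np.abs(g[2:,x]-g[:-2,x]);print(x,[(y+1,int(d[y])) for y in range(int(q[0,1])-30,int(q[4,1])+25) if d[y]>18 and d[y]==d[max(0,y-3):y+4].max()])
for y in np.linspace(q[2,1]+5,q[4,1]-10,5).astype(int):
    d=np.abs(g[y,2:]-g[y,:-2]);print(y,[(x+1,int(d[x])) for x in range(x0,x1) if d[x]>18 and d[x]==d[x-3:x+4].max()])
E
```

```text
[0.4936546  0.16608256 0.22824608] 0.08495740978934982 [ 0.42023456 -0.1640778   0.04446121] 63.05
[[228.6, 200.5], [283.0, 200.5], [227.6, 209.5], [283.9, 209.5], [234.0, 276.3], [277.6, 276.2]]
240 [(178, 20), (204, 94), (213, 48), (264, 34), (286, 32)]
255 [(183, 29), (187, 31), (204, 102), (213, 54), (265, 34), (289, 31)]
270 [(181, 85), (189, 60), (204, 102), (213, 55), (265, 32), (289, 32)]
214 [(228, 54), (284, 59)]
227 [(230, 65), (283, 65)]
240 [(231, 65), (282, 58)]
253 [(218, 57), (292, 61)]
266 [(217, 64), (237, 23), (273, 22), (293, 60)]
```

The tile stands in the slot: its edges fall within 3–4 px of an upright tile fully down, a lean of about 0.03 rad. The gripper is clear, so I'm handing in the job.

```bash
python3 -c "
from workcell import *
print(finish_job())"
```

```text
the job is handed in; nothing more can be done
None
```

The job is handed in (result not shown): both plates are turned smooth side up and seated in their own bays, the power button was pressed fully in and let go, and the tile stands upright in the stand's slot.

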